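# Set up the airbrush bench

### The arm

A 6-joint arm with a two-finger parallel gripper is mounted at the origin on a cart in front of the work surface, level with it; the furniture and walls round the work are solid. World frame = base frame: x ahead of the robot, y to its left, z up, the work surface at z = 0. Lengths are in m, angles in rad, forces in N, time in s.
With the tool pointing down it reaches from about 0.375 to 0.975 m from the base axis. Payload 3.8 kg.
Tool frame: the origin (TCP) lies on the centre line of the jaws, within the pads' length; the fingertips stand 17 mm ahead of it and the grasp point (between the pads) lies 2 mm behind it; z points along the fingers, y is the direction in which the jaws open and shut (so a half turn about z gives the same grasp; the last joint's range is limited). The gripper opens to 85 mm and grips with 20 to 120 N. Pads are 22 mm wide; open, the fingers measure 114 mm over their backs; the gripper's body (76 mm by 85 mm) begins 54 mm behind the grasp point. The pads swing forward as they close: fully open they stand 13 mm farther back than shut.
Start: joints at [1.13, 0.264, 1.604, -0, 1.274, -0.037], TCP at [0.265, 0.621, 0.226] pointing down, gripper open.
Joint ranges: [-2.63, 2.63], [-0.94, 2.18], [0.31, 2.57], [-1.31, 4.45], [0, 2.66], [-2.55, 2.55]. Speed limits (rad/s): [2.57, 2.57, 3.14, 3.14, 3.14, 3.14].

### API

Orientations are given as a rotation vector (axis times angle).
In Python, from bench import status, eyes, job gives the robot as it stands.
- The arm moves only by the shell command python3 -m crank 'ROWS' [FORCE]. ROWS is JSON, a list of rows, each a list of 5 numbers: the shift along the tool's x, y, z in units of 10 cm (1.0 is 10 cm), then the turn about the tool's z in units of 90 degrees (1.0 is 90 degrees), then the opening, from -1 (shut) to 1 (fully open). A call has 1 to 8 rows; each row shifts and turns the pose as measured when the row begins, along the tool's axes as they then stand; what a row does not reach is not made up. A row lasts 1/10 s, in which the tool goes at most 50 mm and 8.59 degrees, less where a joint would pass 70% of its speed; a pose out of reach is approached as far as the arm can. A call with a number of a shift or a turn outside -1 to 1 is refused whole. A call with a gripper value outside its range is refused whole. The fingers move at their own pace and stop on an object; FORCE is the grip in N (left out, the last holds). Time passes only in rows, so rows that do not move let the fingers close. It gives the time, the measured TCP pose, the force and the opening at its end, in the units of the state.
- status.observe(): the state, without advancing time (a new reading comes with each control period).
- eyes.grab_frame(name): name is "side" or "top" or "wrist"; returns (picture, depth): 400x640x3 uint8, blue, green, red; 400x640 float32, m along the optical axis (not along the pixel's ray), 0 where there is no reading.
- eyes.get_calibration(name): a dict with "K" (3x3 intrinsics, pixels), "T" (4x4, takes a point from camera to world coordinates). Camera axes: x right, y down, z forward; pixel columns grow to the right and rows downward; lengths in m; the calibration is good to about 2 mm. A picture is of the moment at which its call begins: read the wrist's pose just before it. get_calibration takes no time and is no camera call; for the wrist camera it gives the pose at the moment of the call.
- job.close_job(): hands the job in, once; it reports no verdict.
The state is a dict: "time_s": time; "joint_pos": joint angles; "dq": joint speeds; "joint_torque": joint torques, N m; "ee_pos": TCP position; "ee_rot": TCP orientation; "contact_force": force on the tool from outside, world axes, zero at the start; "torque": the same for the moment, N m; "opening": opening from 0.0 (shut) to 1.0 (fully open).
Only numpy, scipy, OpenCV 4.12 (cv2) and the standard library are available. Lean on these libraries where they do the work, as an engineer would, in place of code of your own. Each camera call takes 0.05 s, during which the arm holds its last target. There are 200 camera calls.

### The job

Set up the bench for airbrush work: push the two brass silencer sleeves fully home on the air block's spigots, each on the spigot of its own size, stand every dropper bottle upright on the deck of the plywood step, and stand every mixing cup upright on the pale glass pane. Each foot must rest wholly on its surface; never tip a bottle over, and leave the tape, jar, brush and scraper where they are.

Things in the scene. Friction and masses are not known exactly. Their poses are not given: they have to be found in the camera images.
- dropper_0: dropper bottle of painting medium, 86 mm tall: round body 27 mm across up to 58 mm, above it a rubber-topped cap 20 mm across; black cap; 30 to 60 g. Origin at the centre of its foot, z up along the bottle. May be absent. Starts upright on the table.
- dropper_1: dropper bottle of painting medium, 86 mm tall: round body 27 mm across up to 58 mm, above it a rubber-topped cap 20 mm across; red cap; 30 to 60 g. Origin at the centre of its foot, z up along the bottle. May be absent. Starts upright on the table.
- dropper_2: dropper bottle of painting medium, 86 mm tall: round body 27 mm across up to 58 mm, above it a rubber-topped cap 20 mm across; black cap; 30 to 60 g. Origin at the centre of its foot, z up along the bottle. May be absent. Starts upright on the table.
- mix_cup_0: small open mixing cup, 31 mm tall, conical: 34 mm across at the foot, 49 mm at the rim; 20 g. Origin at the centre of its foot, z up. May be absent. Starts upright on the table.
- mix_cup_1: small open mixing cup, 31 mm tall, conical: 34 mm across at the foot, 49 mm at the rim; 20 g. Origin at the centre of its foot, z up. May be absent. Starts upright on the table.
- sleeve_large: larger brass silencer sleeve, a knurled straight tube open at both ends: 42 mm outside, 23 mm bore, 45 mm tall, 80 to 130 g; fits the thicker spigot. Origin at the centre of its lower end, z along the tube. Keep that end down. Starts standing on the table.
- sleeve_small: smaller brass silencer sleeve, a knurled straight tube open at both ends: 32 mm outside, 17 mm bore, 45 mm tall, 70 g; fits the thinner spigot. Origin at the centre of its lower end, z up along the tube. Keep that end down. Starts standing on the table.
- bottle_step: fixed low plywood step: a flat level deck 110 mm (its x) by 250 mm (its y), its top 40 mm above the table. Origin on the table under the deck's centre.
- step_top (a point): centre of the top of the bottle step's deck; axes as the step's
- glass_pane: fixed pale glass sample lying flat on the table, 220 mm (its x) by 106 mm (its y), 6 mm thick. Origin at the centre of its underside.
- air_block: fixed aluminium air outlet block, 56 mm (its x) by 150 mm (its y), 30 mm high, with two upright brass spigots 90 mm apart on its top. Origin at the centre of its underside.
- spigot_large (a point): foot of the thicker spigot on the block's top face, on its axis: the spigot is 20 mm thick, 35 mm high with the top 7 mm tapered to 13 mm. A sleeve fully home rests with its lower end at this height, hiding the spigot.
- spigot_small (a point): foot of the thinner spigot on the block's top face, on its axis: the spigot is 14 mm thick, 35 mm high with the top 6 mm tapered to 8 mm. A sleeve fully home rests with its lower end at this height.
- tape_roll: bystander: roll of tape lying flat, 77 mm across, 24 mm high
- jar: bystander: glass jar with lid, 83 mm across, 99 mm tall, standing behind the work
- brush: bystander: thin brush with a wooden handle, 159 mm long, lying near the robot
- scraper: bystander: scraper with a yellow handle, 107 mm long, 14 mm high, lying near the robot
Not all that is in view belongs to the job. What is shaped like the dropper_1 but blue or turquoise is not meant.

How it is judged:
By the outcome, as a careful person would: the job done as asked, in the order asked, and still so for the second after the job is handed in, with the robot touching nothing.
Of dropper_0, dropper_1, dropper_2, mix_cup_0, mix_cup_1 only 3 to 5 are there at a start; the rules pass over those that are not, and their reading is None.
At some moment in a run one of mix_cup_0, mix_cup_1, sleeve_large, sleeve_small may be knocked a few centimetres aside while the robot is not near it.
It also fails if it takes over 210 s, if anything falls off the work surface, if the arm or the gripper's body presses on something with over 40 N, if the wrist force passes 120 N, or if a joint passes its speed limit or range.

## Working session

There is one attempt and no reset: what is moved stays moved. The work goes in short steps, Python scripts to look and compute and a shell command to move; the robot and the scene stay as the last step left them, time stands still between calls to the robot, and variables do not carry over. Pictures are saved under pics/ and viewed, about 12 in all and at most 16, crops included, and the job is handed in when it is done.

```bash
ls; mkdir -p pics; python3 - <<'E'
from bench import status, eyes
import cv2, numpy as np
print(status.observe())
for n in ("top","side"):
    im,d=eyes.grab_frame(n); c=eyes.get_calibration(n)
    np.savez(f"pics/{n}0.npz",im=im,d=d,K=c["K"],T=c["T"])
    cv2.imwrite(f"pics/{n}0.png",im); print(n,np.round(c["K"],1).tolist(),np.round(c["T"],3).tolist(),(d>0).mean())
E
```

```text
pics
{'time_s': 0.0, 'joint_pos': array([ 1.13011173e+00,  2.64786746e-01,  1.60538745e+00,  2.85499627e-05,
        1.27369029e+00, -3.68754641e-02]), 'dq': array([ 0.00010779, -0.00088431,  0.00205268, -0.00126167, -0.00085687,
        0.00042823]), 'joint_torque': array([-2.03748732e-04, -5.15117276e+01, -3.67309141e+01,  1.02756161e-06,
        1.30609958e-02,  7.87416980e-06]), 'ee_pos': array([0.26488296, 0.62004501, 0.22513213]), 'ee_rot': array([-0.62990054, -3.07721877,  0.00345657]), 'contact_force': array([-0.64912651, -0.55569437, -0.20775863]), 'torque': array([ 0.0146085 ,  0.01240202, -0.01316989]), 'opening': 1.000185624373278}
top [[364.3, 0.0, 318.2], [0.0, 364.3, 202.7], [0.0, 0.0, 1.0]] [[-0.015, -0.989, 0.148, 0.392], [-1.0, 0.012, -0.021, 0.012], [0.019, -0.148, -0.989, 1.057], [0.0, 0.0, 0.0, 1.0]] 0.99577734375
side [[381.0, 0.0, 312.3], [0.0, 381.0, 192.0], [0.0, 0.0, 1.0]] [[0.999, -0.038, 0.023, 0.518], [-0.04, -0.534, 0.845, -0.879], [-0.02, -0.845, -0.535, 0.62], [0.0, 0.0, 0.0, 1.0]] 0.9961484375
```

View pics/top0.png

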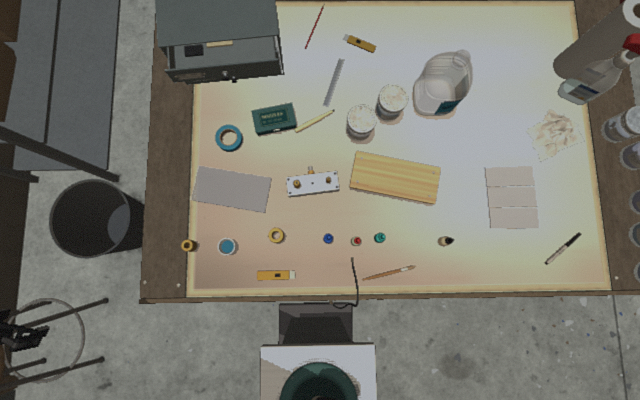

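View pics/side0.png

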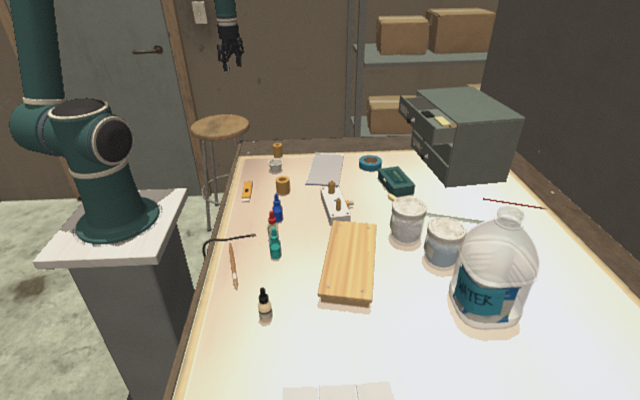

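The top view shows:
- Small sleeve at (188,246), cup at (228,247), large sleeve at (276,235).
- Red dropper at (356,241) and black dropper at (446,241). The blue (328,239) and teal (380,238) bottles are decoys.
- Air block at (313,183), step at (395,178), pane at (232,188).

The side view shows the same items, so three optional things are present: red, black and one cup.

```bash
cat > h.py <<'E'
import numpy as np, cv2
from bench import status, eyes
def world(K,T,d):
    v,u=np.mgrid[:d.shape[0],:d.shape[1]]
    p=np.stack([(u-K[0,2])/K[0,0]*d,(v-K[1,2])/K[1,1]*d,d],-1)
    return p@T[:3,:3].T+T[:3,3]
def ray(K,T,u,v,z):
    r=T[:3,:3]@np.array([(u-K[0,2])/K[0,0],(v-K[1,2])/K[1,1],1]); o=T[:3,3]
    return o+r*(z-o[2])/r[2]
def grab(n):
    c=eyes.get_calibration(n); im,d=eyes.grab_frame(n)
    return im,d,np.array(c["K"]),np.array(c["T"])
E
python3 - <<'E'
from h import *
for n in("top","side"):
    z=np.load(f"pics/{n}0.npz"); P=world(z["K"],z["T"],z["d"])
    m=((P[...,2]>0.012)&(P[...,2]<.13)&(P[...,0]>.25)&(P[...,0]<.75)&(abs(P[...,1])<.5)&(z["d"]>0)).astype(np.uint8)
    k,l,s,c=cv2.connectedComponentsWithStats(m)
    print(n)
    for i in range(1,k):
        if s[i,4]<25: continue
        q=P[l==i]; t=q[q[:,2]>np.percentile(q[:,2],95)-.006]
        print(np.round(c[i]),s[i,4],"box",np.round(q.min(0),3),np.round(q.max(0),3),"top mid",np.round((t.min(0)+t.max(0))/2,3))
z=np.load("pics/top0.npz");P=world(z["K"],z["T"],z["d"])
def rect(lo,hi,zlo,zhi,hsv=None):
    m=((P[...,2]>zlo)&(P[...,2]<zhi)&(P[...,0]>lo[0])&(P[...,0]<hi[0])&(P[...,1]>lo[1])&(P[...,1]<hi[1]))
    r=cv2.minAreaRect(P[m][:,:2].astype(np.float32)*1000); print(m.sum(),np.median(P[m][:,2]),r)
rect((.4,-.4),(.62,-.05),.034,.048)
rect((.35,-.06),(.6,.12),.024,.036)
# pane by colour, ray at z=.006
g=cv2.cvtColor(z["im"],cv2.COLOR_BGR2HSV); print(g[188,232],g[188,280],g[215,215])
cv2.imwrite("pics/crop0.png",cv2.resize(z["im"][130:300,170:470],None,fx=2.6,fy=2.6,interpolation=cv2.INTER_CUBIC))
for u,v in((194,196),(198,167),(271,179),(267,212)): print("pane",ray(z["K"],z["T"],u,v,.006).round(3),P[v,u].round(3))
E
```

```text
top
[360. 132.] 313 box [ 0.729 -0.165  0.013] [ 0.75  -0.099  0.104] top mid [ 0.74  -0.132  0.1  ]
[229. 143.] 208 box [0.708 0.213 0.012] [0.75  0.291 0.027] top mid [0.729 0.252 0.024]
[395. 177.] 3279 box [ 0.539 -0.362  0.031] [ 0.696 -0.098  0.047] top mid [ 0.617 -0.231  0.042]
[312. 183.] 1069 box [ 0.568 -0.07   0.012] [0.657 0.082 0.069] top mid [0.603 0.009 0.061]
[276. 235.] 151 box [0.436 0.089 0.014] [0.475 0.129 0.049] top mid [0.455 0.109 0.045]
[328. 238.] 76 box [ 0.433 -0.046  0.013] [ 0.459 -0.022  0.088] top mid [ 0.446 -0.034  0.084]
[380. 237.] 95 box [ 0.432 -0.193  0.012] [ 0.459 -0.168  0.089] top mid [ 0.444 -0.182  0.085]
[356. 241.] 86 box [ 0.424 -0.127  0.013] [ 0.449 -0.1    0.088] top mid [ 0.437 -0.114  0.085]
[446. 240.] 120 box [ 0.42  -0.372  0.014] [ 0.446 -0.352  0.088] top mid [ 0.434 -0.364  0.083]
[189. 245.] 136 box [0.417 0.338 0.012] [0.448 0.367 0.049] top mid [0.431 0.353 0.045]
[226. 246.] 183 box [0.405 0.227 0.012] [0.449 0.273 0.037] top mid [0.427 0.249 0.032]
side
[277. 149.] 99 box [0.416 0.336 0.012] [0.448 0.371 0.045] top mid 
[... 445 characters left out ...]
top mid [ 0.443 -0.109  0.079]
[396. 221.] 427 box [ 0.729 -0.167  0.012] [ 0.75  -0.096  0.1  ] top mid [ 0.74  -0.131  0.096]
[264. 305.] 343 box [ 0.421 -0.38   0.012] [ 0.447 -0.358  0.085] top mid [ 0.434 -0.367  0.08 ]
1840 0.04031313255364988 ((520.1477661132812, -211.43740844726562), (318.0084533691406, 199.64801025390625), 89.9826889038086)
391 0.030059797744591776 ((517.9346313476562, 29.12978744506836), (146.62904357910156, 193.17872619628906), 79.16361236572266)
[ 17  13 138] [ 20  52 172] [ 15  60 171]
pane [0.574 0.351 0.006] [0.574 0.35  0.007]
pane [0.66  0.342 0.006] [0.659 0.341 0.011]
pane [0.622 0.128 0.006] [0.622 0.128 0.005]
pane [0.524 0.139 0.006] [0.525 0.14  0.   ]
```

View pics/crop0.png

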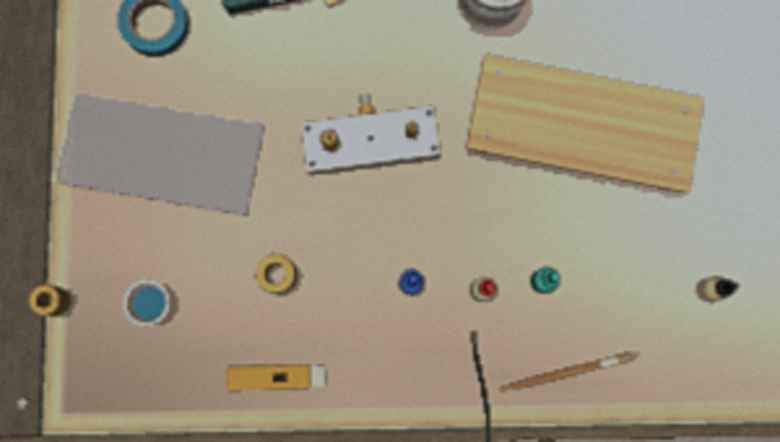

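Crop view: the large spigot tip is at about px (297,183) and the small one at about (328,180). The pane is a uniform grey quad and the step is clear. One cup, the red and black droppers and two decoys are confirmed. Next I turn the jaws to world x and compute the spigot positions.

```bash
cat >> h.py <<'E'
from scipy.spatial.transform import Rotation as Ro
def to(x,y,z,jaw=0.):
    """remaining move in row units, jaw = world angle (deg) of tool y"""
    s=status.observe(); R=Ro.from_rotvec(s["ee_rot"]).as_matrix()
    d=R.T@(np.array([x,y,z])-s["ee_pos"])*10
    a=np.degrees(np.arctan2(R[1,1],R[0,1])); t=-((jaw-a+90)%180-90)/90
    print("t",round(s["time_s"],2),"pos",s["ee_pos"].round(4),"jaw",a.round(1),"tilt",R[2,2].round(4),"op",round(s["opening"],3),"F",s["contact_force"].round(1),"\n rows sum:",d.round(3),"turn",round(t,3),"q6",s["joint_pos"][5].round(2))
E
python3 -m crank '[[0,0,0,0.1,1],[0,0,0,0.1,1],[0,0,0,0.1,1],[0,0,0,0.1,1],[0,0,0,0.1,1],[0,0,0,0.1,1],[0,0,0,0.1,1],[0,0,0,0.1,1]]' 40
python3 - <<'E'
from h import *
z=np.load("pics/top0.npz");P=world(z["K"],z["T"],z["d"]);s=np.load("pics/side0.npz");Q=world(s["K"],s["T"],s["d"])
for W,n in((P,"top"),(Q,"side")):
  for a,b in((.02,.09),(-.07,.0)):
    m=(W[...,2]>.042)&(W[...,2]<.08)&(W[...,0]>.56)&(W[...,0]<.66)&(W[...,1]>a)&(W[...,1]<b); q=W[m]
    print(n,m.sum(),((q.min(0)+q.max(0))/2).round(4),q.min(0).round(3),q.max(0).round(3))
for u,v in((296.9,182.5),(328.5,179.7)): print(ray(z["K"],z["T"],u,v,.065).round(4))
to(.432,.353,.15)
E
```

```text
time_s: 0.9
ee_pos: [0.2634, 0.6168, 0.2187]
ee_rot: [2.261, 2.174, -0.019]
contact_force: [0.0, -0.4, -0.0]
opening: 0.997
top 44 [0.5977 0.0509 0.0557] [0.589 0.041 0.043] [0.606 0.061 0.069]
top 25 [ 0.6099 -0.0373  0.0554] [ 0.603 -0.043  0.042] [ 0.617 -0.032  0.068]
side 53 [0.5991 0.0494 0.0536] [0.592 0.041 0.042] [0.607 0.058 0.065]
side 40 [ 0.6091 -0.0385  0.0535] [ 0.604 -0.046  0.042] [ 0.615 -0.031  0.065]
[0.5981 0.0495 0.065 ]
[ 0.6051 -0.0383  0.065 ]
t 0.9 pos [0.2634 0.6168 0.2187] jaw -2.2 tilt -0.9999 op 0.997 F [ 0.  -0.4 -0. ] 
 rows sum: [-2.561  1.792  0.708] turn -0.025 q6 1.17
```

```bash

python3 -m crank '[[-0.4,0.28,0.1,-0.025,1],[-0.4,0.28,0.1,0,1],[-0.4,0.28,0.1,0,1],[-0.4,0.28,0.1,0,1],[-0.4,0.28,0.1,0,1],[-0.4,0.28,0.1,0,1],[-0.15,0.1,0.1,0,1],[0,0,0,0,1]]'
cat >> h.py <<'E'
def wrist(name):
    im,d,K,T=grab("wrist"); cv2.imwrite(f"pics/{name}.png",im); np.savez(f"pics/{name}.npz",im=im,d=d,K=K,T=T)
    return im,d,K,T,world(K,T,d)
def mid(W,lo,hi,zlo,zhi):
    m=(W[...,2]>zlo)&(W[...,2]<zhi)&(W[...,0]>lo[0])&(W[...,0]<hi[0])&(W[...,1]>lo[1])&(W[...,1]<hi[1]); q=W[m]
    if len(q)<20: print("few",len(q)); return
    a,b=np.percentile(q,[.5,99.5],axis=0); (cx,cy),r=cv2.minEnclosingCircle(q[:,:2].astype(np.float32)*1000)
    print("n",len(q),"mid",((a+b)/2).round(4),"size",(b-a).round(4),"circle",round(cx,1),round(cy,1),round(r,1))
E
python3 - <<'E'
from h import *
to(.432,.353,.15)
*_,W=wrist("w1"); mid(W,(.38,.31),(.48,.4),.035,.06)
E
```

```text
time_s: 1.7
ee_pos: [0.4387, 0.3546, 0.1445]
ee_rot: [2.218, 2.221, -0.026]
contact_force: [-1.4, 0.2, 0.4]
opening: 1.0
t 1.7 pos [0.4387 0.3546 0.1445] jaw 0.1 tilt -0.9999 op 1.0 F [-1.4  0.2  0.4] 
 rows sum: [-0.017 -0.067 -0.054] turn 0.001 q6 0.64
n 1236 mid [0.4307 0.3569 0.0413] size [0.0311 0.0308 0.0121] circle 430.5 357.1 16.3
```

View pics/w1.png

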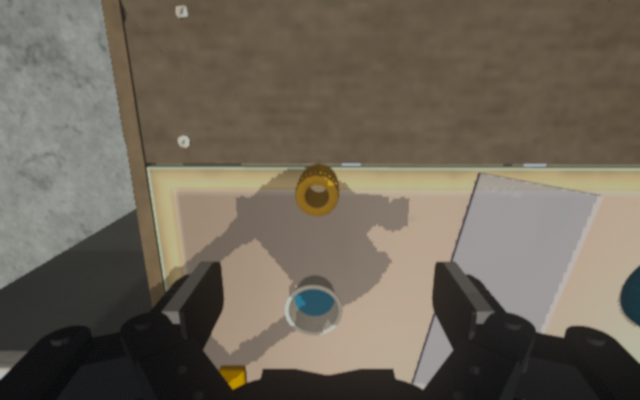

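The wrist view shows the small sleeve at (317,190) and the cup at (314,305), with the path clear. I descend and grip.

```bash

python3 -m crank '[[0,-0.08,0.2,0,1],[0.01,0,0.3,0,1],[0,0,0.3,0,1],[0,0,0.25,0,1],[0,0,0.1,0,1]]' 40
python3 -c "from h import *; to(.431,.3555,.030)"
```

```text
time_s: 2.25
ee_pos: [0.4307, 0.3641, 0.0328]
ee_rot: [2.214, 2.226, -0.005]
contact_force: [0.1, 0.5, -0.2]
opening: 1.0
t 2.25 pos [0.4307 0.3641 0.0328] jaw 0.3 tilt -1.0 op 1.0 F [ 0.1  0.5 -0.2] 
 rows sum: [-0.086  0.002  0.028] turn 0.003 q6 0.66
```

```bash

python3 -m crank '[[-0.08,0,0.03,0,1],[0,0,0,0,1],[0,0,0,0,-1],[0,0,0,0,-1],[0,0,0,0,-1],[0,0,0,0,-1],[0,0,0,0,-1],[0,0,0,0,-1]]' 40
python3 -m crank '[[0,0,0,0,-1],[0,0,0,0,-1]]'
python3 -m crank '[[0,0,-0.3,0,-1],[0,0,-0.4,0,-1],[0,0,-0.4,0,-1],[0,0,0,0,-1]]'
python3 -c "from h import *; to(.609,-.038,.135)"
```

```text
time_s: 3.05
ee_pos: [0.4325, 0.3597, 0.0347]
ee_rot: [2.211, 2.228, 0.007]
contact_force: [-0.4, 0.7, -0.5]
opening: 0.347
time_s: 3.25
ee_pos: [0.4325, 0.3595, 0.0345]
ee_rot: [2.212, 2.228, 0.006]
contact_force: [0.1, -0.2, -0.5]
opening: 0.345
time_s: 3.65
ee_pos: [0.43, 0.3578, 0.1449]
ee_rot: [2.212, 2.229, -0.005]
contact_force: [0.7, 0.8, 1.2]
opening: 0.344
t 3.65 pos [0.43   0.3578 0.1449] jaw 0.4 tilt -1.0 op 0.344 F [0.7 0.8 1.2] 
 rows sum: [-3.97   1.76   0.109] turn 0.005 q6 0.64
```

```bash

python3 -m crank '[[-0.3,0.13,0,0,-1],[-0.45,0.2,0,0,-1],[-0.45,0.2,0,0,-1],[-0.45,0.2,0,0,-1],[-0.45,0.2,0,0,-1],[-0.45,0.2,0,0,-1],[-0.45,0.2,0,0,-1],[-0.45,0.2,0,0,-1]]'
python3 -m crank '[[-0.35,0.16,0,0,-1],[-0.2,0.08,0,0,-1],[0,0,0,0,-1],[0,0,0,0,-1]]'
python3 -c "from h import *; to(.609,-.038,.14)"
```

```text
time_s: 4.45
ee_pos: [0.587, 0.012, 0.1419]
ee_rot: [-2.198, -2.241, 0.002]
contact_force: [0.0, 2.1, -1.3]
opening: 0.348
time_s: 4.85
ee_pos: [0.6128, -0.0519, 0.1375]
ee_rot: [-2.207, -2.23, 0.007]
contact_force: [0.1, 0.0, -0.3]
opening: 0.347
t 4.85 pos [ 0.6128 -0.0519  0.1375] jaw 0.6 tilt -1.0 op 0.347 F [ 0.1  0.  -0.3] 
 rows sum: [ 0.139 -0.037 -0.025] turn 0.007 q6 -0.13
```

```bash

python3 -m crank '[[0.16,-0.035,0,0,-1],[0,0,0,0,-1],[0,0,0,0,-1]]'
python3 - <<'E'
from h import *
to(.609,-.038,.14)
*_,W=wrist("w2")
print("held wrist");mid(W,(.57,-.08),(.66,.0),.105,.16)
print("spigS");mid(W,(.58,-.07),(.64,-.01),.045,.075)
print("spigL");mid(W,(.57,.02),(.63,.08),.045,.075)
for n in("side","top"):
    im,d,K,T=grab(n);S=world(K,T,d);print(n)
    mid(S,(.57,-.08),(.66,.0),.1,.118);mid(S,(.58,-.07),(.64,-.01),.042,.075)
    if n=="side": cv2.imwrite("pics/s2.png",np.vstack([cv2.resize(im[130:250,270:430],(480,360)),cv2.resize(cv2.imread("pics/w2.png"),(480,300))[:240]]))
E
```

```text
time_s: 5.15
ee_pos: [0.6067, -0.0317, 0.1359]
ee_rot: [-2.202, -2.23, 0.009]
contact_force: [-0.1, -0.0, -0.9]
opening: 0.341
t 5.15 pos [ 0.6067 -0.0317  0.1359] jaw 0.7 tilt -1.0 op 0.341 F [-0.1 -0.  -0.9] 
 rows sum: [-0.063  0.021 -0.041] turn 0.008 q6 -0.11
held wrist
n 6780 mid [ 0.6079 -0.0335  0.1331] size [0.0539 0.0305 0.0531] circle 607.9 -25.7 28.4
spigS
n 240 mid [ 0.6092 -0.0322  0.0557] size [0.0135 0.0069 0.0205] circle 609.2 -35.4 6.9
spigL
n 907 mid [0.5983 0.0532 0.0586] size [0.019  0.0189 0.0178] circle 598.3 53.4 10.0
side
n 66 mid [ 0.6058 -0.0432  0.1098] size [0.0305 0.0201 0.0156] circle 605.6 -38.0 16.0
n 41 mid [ 0.6091 -0.0383  0.0532] size [0.0113 0.0134 0.0203] circle 608.7 -38.3 7.2
top
few 4
few 0
```

View pics/s2.png

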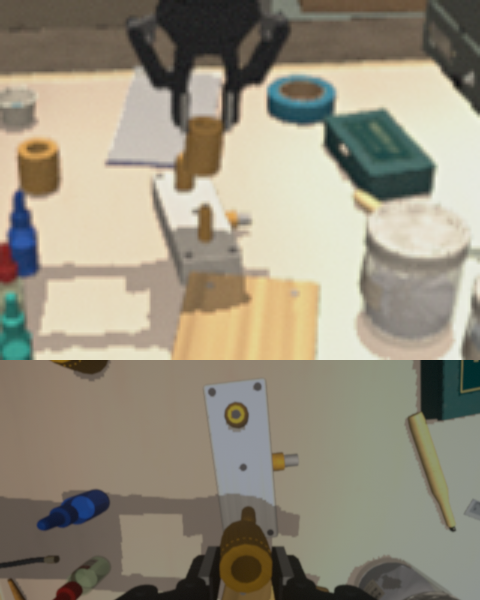

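Side view (upper half): the sleeve hangs just above the small spigot. Wrist view (lower half): the large spigot is at (236,414) and the held sleeve's ring at (247,570). I compare the ring with the spigots in the wrist data.

```bash

python3 - <<'E'
from h import *
z=np.load("pics/w2.npz");W=world(z["K"],z["T"],z["d"]);h=cv2.cvtColor(z["im"],cv2.COLOR_BGR2HSV)
y=(h[...,1]>110)&(h[...,0]<30)&(h[...,2]>40)
for zz in((.143,.152),(.14,.155)):
    m=y&(W[...,2]>zz[0])&(W[...,2]<zz[1])&(abs(W[...,0]-.607)<.03)&(abs(W[...,1]+.03)<.04);q=W[m]
    a,b=np.percentile(q,[1,99],axis=0);print(m.sum(),((a+b)/2).round(4),(b-a).round(4),[c.mean().round(1) for c in np.where(m)])
E
```

```text
3157 [ 0.608  -0.0339  0.1468] [0.0294 0.0298 0.0071] [np.float64(274.9), np.float64(327.2)]
3521 [ 0.608  -0.0338  0.1453] [0.0294 0.0298 0.0102] [np.float64(273.2), np.float64(327.2)]
```

```bash

python3 -m crank '[[-0.01,0.02,0.1,0,-1],[0,0,0.1,0,-1],[0,0,0.1,0,-1],[0,0,0,0,-1]]'
python3 -c "from h import *; to(.6085,-.0328,.0645)"
```

```text
time_s: 5.7
ee_pos: [0.609, -0.0332, 0.1036]
ee_rot: [-2.202, -2.231, 0.008]
contact_force: [-0.3, 0.2, -1.5]
opening: 0.347
t 5.7 pos [ 0.609  -0.0332  0.1036] jaw 0.7 tilt -1.0 op 0.347 F [-0.3  0.2 -1.5] 
 rows sum: [ 0.004 -0.002  0.391] turn 0.008 q6 -0.11
```

```bash

python3 -m crank '[[0,0,0.06,0,-1],[0,0,0.06,0,-1],[0,0,0.06,0,-1]]'
python3 -m crank '[[0,0,0.08,0,-1],[0,0,0.08,0,-1]]'
python3 -c "from h import *; to(.6085,-.0328,.0645)"
```

```text
time_s: 6.0
ee_pos: [0.6092, -0.0336, 0.0843]
ee_rot: [-2.203, -2.23, 0.008]
contact_force: [0.4, -0.1, -0.8]
opening: 0.348
time_s: 6.2
ee_pos: [0.6094, -0.0337, 0.0673]
ee_rot: [-2.204, -2.23, 0.007]
contact_force: [-0.6, 0.4, -0.6]
opening: 0.347
t 6.2 pos [ 0.6094 -0.0337  0.0673] jaw 0.7 tilt -1.0 op 0.347 F [-0.6  0.4 -0.6] 
 rows sum: [ 0.009 -0.008  0.028] turn 0.008 q6 -0.11
```

Inserted without force. I press the last few millimetres, release and retreat straight up.

```bash

python3 -m crank '[[0,0,0.03,0,-1],[0,0,0.02,0,-1],[0,0,0.02,0,-1]]'
python3 -m crank '[[0,0,0,0,0.2],[0,0,0,0,0.6],[0,0,0,0,1],[0,0,0,0,1],[0,0,-0.2,0,1],[0,0,-0.4,0,1],[0,0,-0.3,0,1],[0,0,0,0,1]]'
python3 - <<'E'
from h import *
to(.456,.110,.14)
*_,W=wrist("w3")
mid(W,(.57,-.08),(.66,.0),.065,.1); mid(W,(.57,.02),(.63,.08),.045,.075)
print("sleeveL");mid(W,(.41,.06),(.5,.16),.035,.06)
im,d,K,T=grab("side");W=world(K,T,d);mid(W,(.57,-.08),(.66,.0),.065,.1);mid(W,(.41,.06),(.5,.16),.012,.06)
E
```

```text
time_s: 6.5
ee_pos: [0.6092, -0.0336, 0.0638]
ee_rot: [-2.203, -2.229, 0.009]
contact_force: [-6.5, 0.2, 11.8]
opening: 0.349
time_s: 7.3
ee_pos: [0.6088, -0.0335, 0.1538]
ee_rot: [-2.2, -2.227, 0.014]
contact_force: [0.3, 0.5, 0.4]
opening: 0.998
t 7.3 pos [ 0.6088 -0.0335  0.1538] jaw 0.7 tilt -0.9999 op 0.998 F [0.3 0.5 0.4] 
 rows sum: [ 1.453 -1.508  0.162] turn 0.008 q6 -0.11
n 1565 mid [ 0.6078 -0.0356  0.0712] size [0.0307 0.0306 0.0123] circle 607.9 -36.0 16.5
n 790 mid [0.5982 0.0533 0.058 ] size [0.0187 0.0187 0.0197] circle 598.3 53.3 9.9
sleeveL
n 454 mid [0.4574 0.0948 0.0413] size [0.0277 0.0073 0.0125] circle 457.1 97.5 14.8
n 83 mid [ 0.6077 -0.039   0.0703] size [0.0294 0.0315 0.0095] circle 609.0 -39.1 16.8
n 195 mid [0.4563 0.1089 0.0286] size [0.0402 0.043  0.0317] circle 455.2 108.4 22.4
```

```bash

python3 -m crank '[[0.3,-0.3,0,0,1],[0.35,-0.36,0,0,1],[0.35,-0.36,0,0,1],[0.3,-0.32,0,0,1],[0.1,-0.1,0,0,1],[0,0,0,0,1],[0,0,0,0,1]]'
python3 - <<'E'
from h import *
to(.456,.112,.034)
*_,W=wrist("w4")
mid(W,(.41,.06),(.5,.16),.035,.06)
E
```

```text
time_s: 8.1
ee_pos: [0.4495, 0.1062, 0.14]
ee_rot: [-2.191, -2.213, 0.043]
contact_force: [0.9, -0.7, -0.2]
opening: 0.999
t 8.1 pos [0.4495 0.1062 0.14  ] jaw 0.6 tilt -0.9992 op 0.999 F [ 0.9 -0.7 -0.2] 
 rows sum: [0.057 0.106 1.057] turn 0.006 q6 0.16
n 2079 mid [0.4552 0.1135 0.0414] size [0.0402 0.0402 0.0121] circle 455.4 113.8 21.4
```

```bash

python3 -m crank '[[0.06,0.06,0.2,0,1],[0,0,0.3,0,1],[0,0,0.3,0,1],[0,0,0.2,0,1],[0,0,0,0,1]]'
python3 -c "from h import *; to(.456,.112,.034)"
```

```text
time_s: 8.65
ee_pos: [0.4616, 0.1077, 0.0378]
ee_rot: [-2.204, -2.208, 0.035]
contact_force: [-0.5, 0.9, -0.3]
opening: 0.996
t 8.65 pos [0.4616 0.1077 0.0378] jaw 0.1 tilt -0.9995 op 0.996 F [-0.5  0.9 -0.3] 
 rows sum: [ 0.043 -0.055  0.04 ] turn 0.001 q6 0.17
```

```bash

python3 -m crank '[[0.045,-0.055,0.03,0,1],[0,0,0,0,1]]'
python3 -c "from h import *; to(.456,.112,.034);print(Ro.from_rotvec(status.observe()['ee_rot']).as_matrix()[:,2])"
python3 -m crank '[[0,0,0,0,-1],[0,0,0,0,-1],[0,0,0,0,-1],[0,0,0,0,-1],[0,0,0,0,-1],[0,0,0,0,-1],[0,0,0,0,-1]]' 45
python3 -c "from h import *; to(.456,.112,.034)"
```

```text
time_s: 8.85
ee_pos: [0.4576, 0.1112, 0.0352]
ee_rot: [-2.207, -2.205, 0.036]
contact_force: [0.2, -0.2, -0.5]
opening: 0.999
t 8.85 pos [0.4576 0.1112 0.0352] jaw -0.1 tilt -0.9995 op 0.999 F [ 0.2 -0.2 -0.5] 
 rows sum: [ 0.008 -0.015  0.012] turn -0.001 q6 0.18
[-3.14567772e-02 -8.71259073e-04 -9.99504733e-01]
time_s: 9.55
ee_pos: [0.462, 0.1116, 0.0423]
ee_rot: [-2.21, -2.21, 0.026]
contact_force: [-1.1, -2.1, 2.4]
opening: 0.078
t 9.55 pos [0.462  0.1116 0.0423] jaw 0.0 tilt -0.9997 op 0.078 F [-1.1 -2.1  2.4] 
 rows sum: [ 0.004 -0.058  0.085] turn 0.0 q6 0.18
```

The grasp missed, so I look before moving anything.

```bash

python3 - <<'E'
from h import *
im,d,K,T=grab("side"); w,*_=grab("wrist"); 
cv2.imwrite("pics/s5.png",np.vstack([cv2.resize(im[130:250,230:390],(480,360)),cv2.resize(w,(480,300))[:240]]))
W=world(K,T,d);mid(W,(.38,.03),(.53,.2),.012,.05)
E
```

```text
n 187 mid [0.4505 0.1075 0.0313] size [0.0443 0.04   0.0368] circle 451.1 109.9 24.3
```

View pics/s5.png

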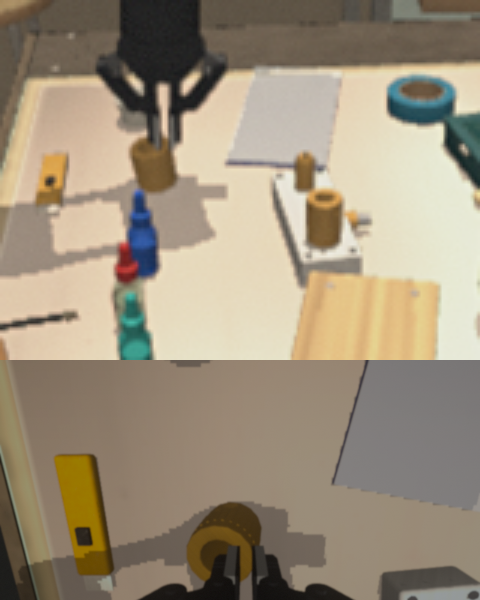

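Side view (upper half): the sleeve is still standing, slightly tilted. Wrist view (lower half): the jaws are pinching its +x wall, with one finger in the bore at (245,570). The fingers probably engaged too high and rode over the rim. I open slightly, lift out and grip lower.

```bash

python3 -m crank '[[0,0,0,0,-0.75],[0,0,0,0,-0.72],[0,0,0,0,-0.72]]'
python3 -m crank '[[0,0,-0.1,0,-0.72],[0,0,-0.2,0,-0.72],[0,0,-0.3,0,-0.72],[0,0,-0.4,0,0],[0,0,0,0,1],[0,0,0,0,1],[0,0,0,0,1]]'
python3 - <<'E'
from h import *
to(.456,.112,.024)
im,d,K,T,W=wrist("w6")
mid(W,(.4,.06),(.5,.17),.035,.06);mid(W,(.4,.06),(.5,.17),.015,.06)
im,d,K,T=grab("side");S=world(K,T,d);mid(S,(.38,.03),(.53,.2),.012,.06)
im,d,K,T=grab("top");S=world(K,T,d);mid(S,(.38,.03),(.53,.2),.012,.06)
E
```

```text
time_s: 9.95
ee_pos: [0.4634, 0.1124, 0.0423]
ee_rot: [-2.212, -2.21, 0.02]
contact_force: [1.5, 0.6, 1.3]
opening: 0.141
time_s: 10.65
ee_pos: [0.461, 0.1122, 0.1446]
ee_rot: [-2.207, -2.205, 0.032]
contact_force: [1.2, 0.8, 0.2]
opening: 0.814
t 10.65 pos [0.461  0.1122 0.1446] jaw -0.1 tilt -0.9996 op 0.814 F [1.2 0.8 0.2] 
 rows sum: [-0.003 -0.013  1.207] turn -0.001 q6 0.18
n 1983 mid [0.4534 0.1159 0.0414] size [0.0405 0.0401 0.0121] circle 453.5 115.9 21.5
n 2440 mid [0.4535 0.1162 0.0314] size [0.0406 0.0406 0.0319] circle 453.5 115.9 21.5
n 197 mid [0.4544 0.1118 0.0289] size [0.0422 0.0418 0.0328] circle 453.9 113.6 23.5
few 14
```

View pics/w6.png

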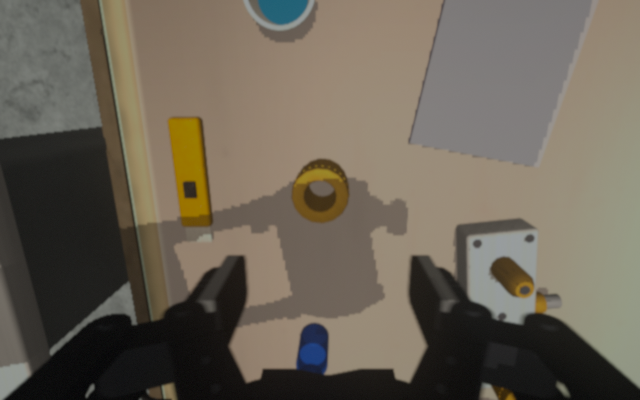

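The wrist view shows the sleeve upright again at (321,195). I grip it lower.

```bash

python3 -m crank '[[0.02,-0.04,0.2,0,1],[0,0,0.25,0,1],[0,0,0.25,0,1],[0,0,0.25,0,1],[0,0,0.2,0,1],[0,0,0,0,1]]'
python3 -c "from h import *; to(.4535,.1145,.021)"
```

```text
time_s: 11.4
ee_pos: [0.4481, 0.1134, 0.0205]
ee_rot: [-2.203, -2.2, 0.046]
contact_force: [-0.7, -1.0, 0.7]
opening: 1.002
t 11.4 pos [0.4481 0.1134 0.0205] jaw -0.1 tilt -0.9992 op 1.002 F [-0.7 -1.   0.7] 
 rows sum: [ 0.011  0.054 -0.007] turn -0.001 q6 0.18
```

```bash

python3 -m crank '[[0.01,0.054,-0.02,0,1],[0,0,0,0,0.6],[0,0,0,0,0.3],[0,0,0,0,-0.1],[0,0,0,0,-0.3],[0,0,0,0,-1],[0,0,0,0,-1]]' 45
python3 -c "from h import *; to(.4535,.1145,.021)"
```

```text
time_s: 12.1
ee_pos: [0.4566, 0.115, 0.0258]
ee_rot: [-2.205, -2.202, 0.04]
contact_force: [-0.0, 1.0, -1.5]
opening: 0.475
t 12.1 pos [0.4566 0.115  0.0258] jaw -0.1 tilt -0.9993 op 0.475 F [-0.   1.  -1.5] 
 rows sum: [-0.005 -0.029  0.05 ] turn -0.001 q6 0.18
```

```bash

python3 -m crank '[[0,0,-0.2,0,-1],[0,0,-0.3,0,-1],[0,0,-0.35,0,-1],[0,0,-0.3,0,-1],[0,0,0,0,-1]]'
python3 -m crank '[[-0.05,0.1,0,0,-1],[-0.15,0.3,0,0,-1],[-0.15,0.3,0,0,-1],[-0.15,0.3,0,0,-1],[-0.1,0.3,0,0,-1],[0,0.1,0,0,-1],[0,0,0,0,-1],[0,0,0,0,-1]]'
python3 - <<'E'
from h import *
to(.598,.052,.13)
im,d,K,T,W=wrist("w7");h=cv2.cvtColor(im,cv2.COLOR_BGR2HSV)
y=(h[...,1]>110)&(h[...,0]<30)&(h[...,2]>40)
x0=status.observe()["ee_pos"]
m=y&(W[...,2]>x0[2]+.008)&(W[...,2]<x0[2]+.028)&(abs(W[...,0]-x0[0])<.035)&(abs(W[...,1]-x0[1])<.035);q=W[m]
if len(q): a,b=np.percentile(q,[1,99],axis=0);print("ring",m.sum(),((a+b)/2).round(4),(b-a).round(4))
im,d,K,T=grab("side");S=world(K,T,d);zb=x0[2]-.0258
for lo,hi in((-.004,.012),(0,.02)):
  mid(S,(x0[0]-.03,x0[1]-.04),(x0[0]+.03,x0[1]+.03),zb+lo,zb+hi)
mid(S,(.57,.02),(.63,.08),.042,.075)
E
```

```text
time_s: 12.6
ee_pos: [0.4585, 0.1145, 0.1427]
ee_rot: [-2.203, -2.2, 0.047]
contact_force: [1.0, 0.4, -0.6]
opening: 0.471
time_s: 13.4
ee_pos: [0.5985, 0.0495, 0.1233]
ee_rot: [-2.194, -2.194, 0.065]
contact_force: [-0.3, -0.1, -1.7]
opening: 0.48
t 13.4 pos [0.5985 0.0495 0.1233] jaw -0.0 tilt -0.9984 op 0.48 F [-0.3 -0.1 -1.7] 
 rows sum: [ 0.025 -0.009 -0.067] turn -0.0 q6 0.04
ring 7145 [0.6006 0.0511 0.1388] [0.0394 0.0393 0.0142]
n 57 mid [0.5997 0.0365 0.1027] size [0.0391 0.0189 0.0133] circle 599.7 43.1 19.6
n 89 mid [0.5996 0.036  0.1075] size [0.0391 0.0194 0.0197] circle 599.6 41.8 19.9
n 49 mid [0.599  0.0487 0.0537] size [0.0149 0.0177 0.0221] circle 598.4 48.8 9.3
```

```bash

python3 -m crank '[[0.015,0,0.08,0,-1],[0,0.005,0.08,0,-1],[0,0.005,0.08,0,-1],[0,0.005,0,0,-1]]'
python3 -c "from h import *; to(.598,.051,.0558)"
```

```text
time_s: 13.9
ee_pos: [0.5953, 0.0529, 0.098]
ee_rot: [-2.191, -2.197, 0.065]
contact_force: [0.1, 0.5, -1.2]
opening: 0.471
t 13.9 pos [0.5953 0.0529 0.098 ] jaw 0.2 tilt -0.9984 op 0.471 F [ 0.1  0.5 -1.2] 
 rows sum: [-0.018  0.051  0.42 ] turn 0.002 q6 0.04
```

```bash

python3 -m crank '[[-0.018,0.025,0,0,-1],[0,0.004,0.06,0,-1],[0,0.004,0.06,0,-1],[0,0,0,0,-1]]'
python3 -c "from h import *; to(.598,.051,.0558)"
```

```text
time_s: 14.3
ee_pos: [0.5983, 0.0511, 0.085]
ee_rot: [-2.191, -2.197, 0.064]
contact_force: [-0.7, -0.1, -1.3]
opening: 0.475
t 14.3 pos [0.5983 0.0511 0.085 ] jaw 0.2 tilt -0.9984 op 0.475 F [-0.7 -0.1 -1.3] 
 rows sum: [-0.     0.014  0.292] turn 0.002 q6 0.04
```

```bash

python3 -m crank '[[0,0.004,0.07,0,-1],[0,0.004,0.07,0,-1],[0,0.004,0.07,0,-1]]'
python3 -c "from h import *; to(.598,.051,.0558)"
```

```text
time_s: 14.6
ee_pos: [0.5984, 0.0517, 0.0638]
ee_rot: [-2.191, -2.196, 0.063]
contact_force: [-1.4, 1.7, 0.4]
opening: 0.477
t 14.6 pos [0.5984 0.0517 0.0638] jaw 0.1 tilt -0.9984 op 0.477 F [-1.4  1.7  0.4] 
 rows sum: [-0.006  0.001  0.08 ] turn 0.002 q6 0.04
```

```bash

python3 -m crank '[[0,0.004,0.06,0,-1],[0,0,0.03,0,-1],[0,0,0.02,0,-1]]'
python3 -m crank '[[0,0,0,0,0.3],[0,0,0,0,0.5],[0,0,0,0,0.6],[0,0,0,0,0.6],[0,0.02,-0.2,0,0.6],[0,0.02,-0.3,0,0.6],[0,0.02,-0.4,0,0.6],[0,0,0,0,1]]'
python3 - <<'E'
from h import *
to(.437,-.114,.16)
*_,W=wrist("w8")
mid(W,(.57,.01),(.64,.09),.065,.1)
for n in("side","top"):
  im,d,K,T=grab(n);W=world(K,T,d);print(n)
  mid(W,(.57,-.08),(.66,.0),.065,.1);mid(W,(.57,.01),(.64,.09),.065,.1)
  mid(W,(.41,-.14),(.46,-.085),.062,.1);mid(W,(.41,-.39),(.46,-.34),.062,.1);mid(W,(.39,.21),(.47,.3),.01,.05)
E
```

```text
time_s: 14.9
ee_pos: [0.598, 0.0517, 0.0547]
ee_rot: [-2.19, -2.196, 0.065]
contact_force: [-8.1, -0.2, 19.2]
opening: 0.472
time_s: 15.7
ee_pos: [0.6092, 0.051, 0.144]
ee_rot: [-2.189, -2.196, 0.069]
contact_force: [0.2, -0.4, 1.3]
opening: 0.946
t 15.7 pos [0.6092 0.051  0.144 ] jaw 0.2 tilt -0.9982 op 0.946 F [ 0.2 -0.4  1.3] 
 rows sum: [-1.645 -1.734 -0.052] turn 0.002 q6 0.04
n 2838 mid [0.5992 0.0531 0.0713] size [0.04   0.04   0.0122] circle 599.2 53.1 21.3
side
n 85 mid [ 0.6083 -0.0395  0.0704] size [0.0305 0.0327 0.0107] circle 608.3 -40.0 17.5
n 110 mid [0.6002 0.0486 0.0703] size [0.0401 0.0425 0.0095] circle 597.3 48.2 23.4
n 46 mid [ 0.4381 -0.1152  0.0734] size [0.0148 0.0149 0.0225] circle 438.8 -114.7 8.6
n 83 mid [ 0.4334 -0.367   0.0735] size [0.0153 0.0121 0.0228] circle 433.5 -366.0 8.1
n 130 mid [0.4276 0.2504 0.0208] size [0.0463 0.0488 0.02  ] circle 429.0 250.2 25.8
top
n 31 mid [ 0.6081 -0.0478  0.0743] size [0.0281 0.011  0.009 ] circle 608.0 -44.9 14.2
few 0
n 35 mid [ 0.4369 -0.113   0.0753] size [0.0162 0.0162 0.0254] circle 437.2 -113.4 9.3
n 42 mid [ 0.4332 -0.3648  0.0749] size [0.0165 0.0151 0.0257] circle 433.3 -365.5 9.3
n 234 mid [0.4272 0.2494 0.0223] size [0.0445 0.0453 0.0245] circle 427.2 249.4 24.3
```

```bash

python3 -m crank '[[-0.2,-0.2,0,0,1],[-0.22,-0.23,0,0,1],[-0.22,-0.23,0,0,1],[-0.22,-0.23,0,0,1],[-0.22,-0.23,0,0,1],[-0.22,-0.23,0,0,1],[-0.2,-0.2,0,0,1],[-0.1,-0.1,0,0,1]]'
python3 - <<'E'
from h import *
to(.437,-.112,.16)
*_,W=wrist("w9")
mid(W,(.41,-.14),(.46,-.085),.062,.1);mid(W,(.41,-.14),(.46,-.085),.02,.1)
E
```

```text
time_s: 16.65
ee_pos: [0.4241, -0.1117, 0.1351]
ee_rot: [-2.163, -2.18, 0.105]
contact_force: [-0.0, 0.4, -1.0]
opening: 0.996
t 16.65 pos [ 0.4241 -0.1117  0.1351] jaw 0.5 tilt -0.9953 op 0.996 F [-0.   0.4 -1. ] 
 rows sum: [-0.004  0.104 -0.26 ] turn 0.005 q6 -0.29
n 720 mid [ 0.4364 -0.1102  0.075 ] size [0.018  0.0157 0.0248] circle 436.0 -111.5 9.6
n 1542 mid [ 0.4363 -0.108   0.0541] size [0.0256 0.0205 0.0664] circle 436.2 -111.2 13.7
```

The tool tilt is creeping up and is now 5.6°. I run a short test to learn which rows cause it.

```bash
cat > t.py <<'E'
from h import *
s=status.observe();R=Ro.from_rotvec(s["ee_rot"]).as_matrix();print(s["ee_pos"].round(4),"toolz",R[:,2].round(4),"q",s["joint_pos"].round(4))
E
python3 t.py
python3 -m crank '[[0,0,0,0,1],[0,0,0,0,1],[0,0,0,0,1]]' >/dev/null; python3 t.py
python3 -m crank '[[0,0.001,0,0,1],[0,0.001,0,0,1],[0,0.001,0,0,1],[0,0.001,0,0,1]]'>/dev/null; python3 t.py
python3 -m crank '[[0,0.1,0,0,1],[0,0,0,0,1],[0,0,0,0,1]]' >/dev/null; python3 t.py
python3 -m crank '[[0,0,-0.3,0,1],[0,0,0,0,1],[0,0,0,0,1]]' >/dev/null; python3 t.py
python3 -m crank '[[0,0.5,0,0,1],[0,0,0,0,1],[0,0,0,0,1]]' >/dev/null; python3 t.py
python3 -m crank '[[0,-0.5,0,0,1],[0,0,0,0,1],[0,0,0,0,1]]' >/dev/null; python3 t.py
```

```text
[ 0.423  -0.1123  0.135 ] toolz [-9.870e-02 -3.000e-04 -9.951e-01] q [-0.2932 -0.0445  2.1252 -0.0315  1.1557 -0.2869]
[ 0.4232 -0.1114  0.1334] toolz [-0.0998  0.0015 -0.995 ] q [-0.2923 -0.0418  2.1257 -0.0298  1.154  -0.2854]
[ 0.4256 -0.1098  0.1333] toolz [-0.0993  0.0017 -0.9951] q [-0.2879 -0.0381  2.1224 -0.0291  1.1534 -0.2845]
[ 0.437  -0.1097  0.1324] toolz [-0.0986  0.0015 -0.9951] q [-0.2809 -0.0157  2.1024 -0.0284  1.1504 -0.2781]
[ 0.4393 -0.1095  0.1621] toolz [-0.1011  0.0022 -0.9949] q [-0.2793 -0.0406  2.0675 -0.0275  1.2128 -0.2784]
[ 0.4869 -0.1085  0.1521] toolz [-0.1096  0.0041 -0.994 ] q [-0.2526  0.0654  1.9804 -0.0251  1.2033 -0.2518]
[ 0.4316 -0.1079  0.1519] toolz [-0.1213  0.0073 -0.9926] q [-0.2799 -0.0307  2.0796 -0.0283  1.2117 -0.2783]
```

```bash

python3 -m crank '[[0,0,0.3,0,1],[0,0,0,0,1],[0,0,0,0,1]]' >/dev/null; python3 t.py
python3 -m crank '[[0,0,-0.3,0,1],[0,0,0,0,1],[0,0,0,0,1]]' >/dev/null; python3 t.py
python3 -m crank '[[0,0,0,0.09,1],[0,0,0,0,1],[0,0,0,0,1]]' >/dev/null; python3 t.py
python3 -m crank '[[0,0,0,-0.09,1],[0,0,0,0,1],[0,0,0,0,1]]' >/dev/null; python3 t.py
python3 -m crank '[[0.5,0,0,0,1],[0,0,0,0,1],[0,0,0,0,1]]' >/dev/null; python3 t.py
python3 -m crank '[[-0.5,0,0,0,1],[0,0,0,0,1],[0,0,0,0,1]]' >/dev/null; python3 t.py
python3 -m crank '[[0,0.05,0,0,1],[0,0.05,0,0,1],[0,0.05,0,0,1],[0,0.05,0,0,1],[0,0.05,0,0,1],[0,0.05,0,0,1],[0,0.05,0,0,1],[0,0.05,0,0,1]]' >/dev/null; python3 t.py
python3 -m crank '[[0,-0.05,0,0,1],[0,-0.05,0,0,1],[0,-0.05,0,0,1],[0,-0.05,0,0,1],[0,-0.05,0,0,1],[0,-0.05,0,0,1],[0,-0.05,0,0,1],[0,-0.05,0,0,1]]' >/dev/null; python3 t.py
```

```text
[ 0.4289 -0.1081  0.1242] toolz [-0.1163  0.0058 -0.9932] q [-0.282  -0.0091  2.1141 -0.0293  1.1504 -0.2778]
[ 0.4343 -0.1087  0.1581] toolz [-0.1128  0.005  -0.9936] q [-0.2801 -0.0377  2.0734 -0.0282  1.2162 -0.2781]
[ 0.436  -0.1091  0.1599] toolz [-0.1092  0.0038 -0.994 ] q [-0.2798 -0.039   2.0707 -0.0282  1.2162 -0.1362]
[ 0.4358 -0.109   0.1596] toolz [-0.1098  0.004  -0.9939] q [-0.2798 -0.0386  2.0709 -0.0282  1.2163 -0.2845]
[ 0.4354 -0.0581  0.1598] toolz [-0.1096  0.0041 -0.994 ] q [-0.1771 -0.0578  2.0889 -0.0163  1.2193 -0.1809]
[ 0.4362 -0.1096  0.1595] toolz [-0.1092  0.0039 -0.994 ] q [-0.2808 -0.0379  2.0705 -0.0283  1.2153 -0.2793]
[ 0.4792 -0.1079  0.1543] toolz [-0.1098  0.0043 -0.9939] q [-0.2553  0.0488  1.9937 -0.0252  1.2068 -0.2551]
[ 0.4358 -0.1083  0.1591] toolz [-0.1104  0.0043 -0.9939] q [-0.2785 -0.0379  2.0715 -0.028   1.2157 -0.2773]
```

Large steps ratchet the tilt, while small steps of about 5 mm, tangential moves and turns do not. I try undoing it at the reach limit by going high and outward over free space, where the solver must trade orientation.

```bash

python3 -m crank '[[0,0.1,-0.4,0,1],[0,0.2,-0.5,0,1],[0,0.2,-0.5,0,1],[0,0.2,-0.5,0,1],[0,0.2,-0.5,0,1],[0,0.2,-0.5,0,1],[0,0.2,-0.5,0,1],[0,0.2,-0.5,0,1]]' >/dev/null; python3 t.py
python3 -m crank '[[0,0.3,-0.4,0,1],[0,0.3,-0.4,0,1],[0,0.3,-0.4,0,1],[0,0.3,-0.4,0,1]]' >/dev/null; python3 t.py
python3 -m crank '[[0,0.3,-0.3,0,1],[0,0.3,-0.3,0,1],[0,0.3,-0.3,0,1],[0,0,0,0,1]]' >/dev/null; python3 t.py
```

```text
[ 0.6117 -0.1077  0.5041] toolz [-0.1331  0.0103 -0.991 ] q [-0.2048  0.2176  1.17   -0.0179  1.8868 -0.2176]
[ 0.7259 -0.1071  0.6295] toolz [-0.1157  0.0071 -0.9933] q [-0.1742  0.6366  0.3394 -0.0172  2.281  -0.1926]
[ 0.7524 -0.0967  0.6255] toolz [-0.0608 -0.     -0.9981] q [-0.1562  0.6558  0.3124 -0.012   2.2335 -0.1721]
```

That works: the tilt fell from .116 to .061. I run a few more rows.

```bash

python3 -m crank '[[0,0.3,-0.3,0,1],[0,0.3,-0.3,0,1]]' >/dev/null; python3 t.py
python3 -m crank '[[0,0.2,-0.2,0,1],[0,0,0,0,1]]' >/dev/null; python3 t.py
```

```text
[ 0.7625 -0.09    0.6355] toolz [-0.007 -0.007 -1.   ] q [-0.1463  0.6426  0.3115 -0.0098  2.1933 -0.1601]
[ 0.7642 -0.0868  0.6433] toolz [ 0.0176 -0.01   -0.9998] q [-0.1421  0.6329  0.3109 -0.009   2.179  -0.156 ]
```

```bash

python3 -m crank '[[0,-0.2,0.25,0,1],[0,-0.25,0.35,0,1],[0,-0.25,0.4,0,1],[0,-0.25,0.4,0,1],[0,-0.25,0.4,0,1],[0,-0.25,0.4,0,1],[0,-0.25,0.4,0,1],[0,-0.2,0.3,0,1]]' >/dev/null; python3 t.py
python3 -m crank '[[0,-0.2,0.3,0,1],[0,-0.2,0.3,0,1],[0,-0.2,0.3,0,1],[0,-0.15,0.2,0,1],[0,-0.1,0.1,0,1],[0,0,0,0,1],[0,0,0,0,1]]' >/dev/null; python3 t.py;  python3 -c "from h import *; to(.437,-.112,.15)"
```

```text
[ 0.5867 -0.0928  0.351 ] toolz [ 0.0411 -0.0145 -0.999 ] q [-0.1951  0.03    1.6451 -0.0063  1.4233 -0.2033]
[ 0.4958 -0.0948  0.2204] toolz [ 0.0383 -0.0146 -0.9992] q [-0.2345 -0.0854  1.9946 -0.0057  1.1917 -0.2403]
t 25.5 pos [ 0.4958 -0.0948  0.2204] jaw 0.5 tilt -0.9992 op 0.995 F [0.2 0.3 0.9] 
 rows sum: [-0.157 -0.616  0.683] turn 0.005 q6 -0.24
```

```bash

python3 -m crank '[[-0.04,-0.15,0.1,0,1],[-0.04,-0.15,0.15,0,1],[-0.04,-0.15,0.15,0,1],[-0.04,-0.15,0.15,0,1],[0,0,0.13,0,1],[0,0,0,0,1],[0,0,0,0,1]]' >/dev/null; python3 t.py
python3 - <<'E'
from h import *
to(.437,-.1115,.04)
*_,W=wrist("w10")
mid(W,(.41,-.14),(.46,-.085),.062,.1);mid(W,(.41,-.14),(.46,-.085),.02,.1)
E
```

```text
[ 0.45   -0.1153  0.1598] toolz [ 0.0608 -0.0203 -0.9979] q [-3.0360e-01 -1.3280e-01  2.1540e+00 -1.4000e-03  1.0563e+00 -3.1150e-01]
t 26.2 pos [ 0.45   -0.1153  0.1598] jaw 0.5 tilt -0.9979 op 1.002 F [0.4 0.1 0. ] 
 rows sum: [ 0.064 -0.202  1.187] turn 0.006 q6 -0.31
n 583 mid [ 0.4363 -0.1103  0.0749] size [0.0177 0.0161 0.0253] circle 436.3 -111.5 9.6
n 1237 mid [ 0.4364 -0.1081  0.0543] size [0.0256 0.0208 0.0657] circle 436.2 -111.2 13.6
```

```bash

python3 -m crank '[[0.03,-0.17,0.05,0,1],[0.03,-0.03,0.15,0,1],[0,0,0.2,0,1],[0,0,0.2,0,1],[0,0,0.2,0,1],[0,0,0.2,0,1],[0,0,0.1,0,1],[0,0,0,0,1]]' >/dev/null; python3 t.py
python3 -c "from h import *; to(.4365,-.1115,.038)"
```

```text
[ 0.4517 -0.1136  0.0563] toolz [ 0.0816 -0.0257 -0.9963] q [-2.9940e-01 -9.8000e-03  2.2588e+00 -7.0000e-04  8.0700e-01 -3.1100e-01]
t 27.05 pos [ 0.4517 -0.1136  0.0563] jaw 0.8 tilt -0.9963 op 0.998 F [-0.3  0.5 -0.4] 
 rows sum: [ 0.027 -0.166  0.169] turn 0.008 q6 -0.31
```

```bash

python3 -m crank '[[0.02,-0.08,0.05,0,1],[0,-0.07,0.05,0,1],[0,-0.02,0.05,0,1],[0,0,0,0,1]]' >/dev/null; python3 t.py
python3 -c "from h import *; to(.4365,-.1115,.038)"
```

```text
[ 0.4372 -0.1126  0.0416] toolz [ 0.086  -0.0271 -0.9959] q [-3.0740e-01 -1.6900e-02  2.2999e+00  3.0000e-04  7.6840e-01 -3.2020e-01]
t 27.45 pos [ 0.4372 -0.1126  0.0416] jaw 0.8 tilt -0.9959 op 0.997 F [-0.2 -0.4 -0.2] 
 rows sum: [ 0.012 -0.01   0.035] turn 0.009 q6 -0.32
```

```bash

python3 -m crank '[[0,0,0,0,0.4],[0,0,0,0,0],[0,0,0,0,-0.2],[0,0,0,0,-0.4],[0,0,0,0,-1],[0,0,0,0,-1],[0,0,0,0,-1],[0,0,0,0,-1]]' 30
python3 -m crank '[[0,0,-0.1,0,-1],[0,0,-0.3,0,-1],[0,0,-0.4,0,-1],[0,0,-0.4,0,-1],[0,0,0,0,-1]]'; python3 t.py
python3 - <<'E'
from h import *
z=np.load("pics/top0.npz")
q=np.array([ray(z["K"],z["T"],u,v,.04)[:2] for u,v in((356.5,151.2),(440.4,167.3),(435.4,203.8),(350.4,188.5))]);print(q.round(3).tolist(),q.mean(0))
im,d,K,T=grab("side");W=world(K,T,d);x0=status.observe()["ee_pos"]
mid(W,(x0[0]-.06,x0[1]-.05),(x0[0]+.06,x0[1]+.05),x0[2]-.07,x0[2]-.02)
to(.62,-.18,.16)
cv2.imwrite("pics/s11.png",cv2.resize(im[130:330,200:400],(600,600)))
E
```

```text
time_s: 28.25
ee_pos: [0.4384, -0.1131, 0.0429]
ee_rot: [2.149, 2.176, 0.065]
contact_force: [-0.5, 0.2, -0.5]
opening: 0.293
time_s: 28.75
ee_pos: [0.4258, -0.1091, 0.1673]
ee_rot: [2.152, 2.178, 0.062]
contact_force: [1.2, 0.1, 1.1]
opening: 0.303
[ 0.4258 -0.1091  0.1673] toolz [ 0.0846 -0.0266 -0.9961] q [-3.0770e-01 -2.1270e-01  2.2069e+00  4.0000e-04  1.0587e+00 -3.2010e-01]
[[0.694, -0.122], [0.643, -0.363], [0.537, -0.342], [0.584, -0.101]] [ 0.61454587 -0.23230392]
n 83 mid [ 0.4256 -0.1157  0.1343] size [0.027  0.0161 0.0199] circle 425.6 -110.8 13.8
t 28.8 pos [ 0.4243 -0.1086  0.1648] jaw 0.8 tilt -0.9964 op 0.301 F [ 0.   0.3 -1.1] 
 rows sum: [-0.734  1.937  0.225] turn 0.009 q6 -0.32
```

View pics/s11.png

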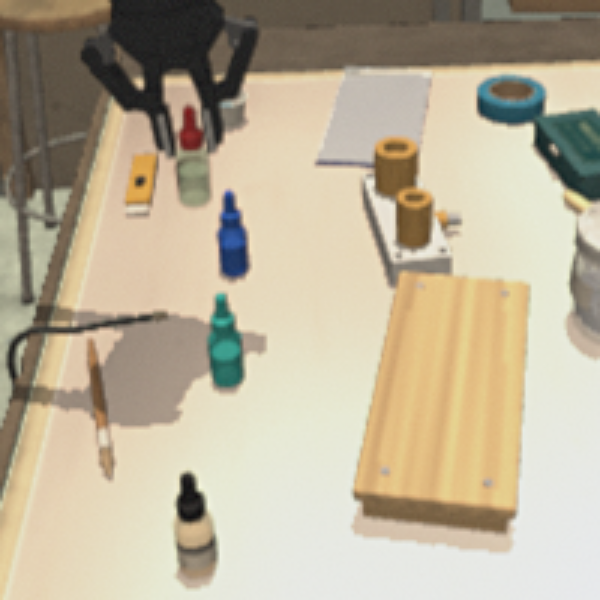

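The side view shows both sleeves home at (397,165) and (413,215). The red bottle hangs upright in the jaws at (193,165) and the step is empty. I carry it to the step.

```bash

python3 -m crank '[[-0.1,0.25,0,0,-1],[-0.1,0.27,0,0,-1],[-0.1,0.27,0,0,-1],[-0.1,0.27,0,0,-1],[-0.1,0.27,0,0,-1],[-0.1,0.27,0,0,-1],[-0.08,0.2,0,0,-1],[0,0.1,0,0,-1]]' >/dev/null; python3 t.py
python3 -m crank '[[0,0,0,0,-1],[0,0,0,0,-1]]' >/dev/null; python3 t.py
python3 -c "from h import *; to(.627,-.18,.086)"
```

```text
[ 0.6127 -0.1738  0.1706] toolz [ 0.065  -0.0202 -0.9977] q [-3.1600e-01  1.8880e-01  1.8025e+00  1.1000e-03  1.0822e+00 -3.2860e-01]
[ 0.6116 -0.1729  0.1679] toolz [ 0.0604 -0.0185 -0.998 ] q [-3.1530e-01  1.9170e-01  1.8040e+00  1.3000e-03  1.0827e+00 -3.2820e-01]
t 29.8 pos [ 0.6116 -0.1729  0.1679] jaw 0.7 tilt -0.998 op 0.299 F [ 0.   0.3 -0.6] 
 rows sum: [-0.057  0.103  0.828] turn 0.008 q6 -0.33
```

```bash

python3 -m crank '[[-0.03,0.06,0.1,0,-1],[-0.03,0.05,0.12,0,-1],[0,0,0.12,0,-1],[0,0,0.12,0,-1],[0,0,0.12,0,-1],[0,0,0.1,0,-1],[0,0,0,0,-1]]' >/dev/null; python3 t.py
python3 -c "from h import *; to(.627,-.18,.086)"
```

```text
[ 0.6229 -0.1787  0.0924] toolz [ 0.0547 -0.0166 -0.9984] q [-3.1860e-01  2.8930e-01  1.8337e+00  1.7000e-03  9.6140e-01 -3.3220e-01]
t 30.5 pos [ 0.6229 -0.1787  0.0924] jaw 0.8 tilt -0.9984 op 0.297 F [-0.  -0.2  0.1] 
 rows sum: [-0.012  0.038  0.066] turn 0.008 q6 -0.33
```

```bash

python3 -m crank '[[0,0.01,0.05,0,-1],[0,0,0.03,0,-1],[0,0,0,0,-1]]'
python3 -c "from h import *; to(.627,-.18,.083)"
python3 - <<'E'
from h import *
im,d,K,T=grab("side");W=world(K,T,d);x0=status.observe()["ee_pos"]
cv2.imwrite("pics/s12.png",cv2.resize(im[190:310,290:410],(480,480)))
E
```

```text
time_s: 30.8
ee_pos: [0.6247, -0.1789, 0.084]
ee_rot: [2.171, 2.199, 0.042]
contact_force: [-0.2, -1.1, -0.5]
opening: 0.305
t 30.8 pos [ 0.6247 -0.1789  0.084 ] jaw 0.8 tilt -0.9983 op 0.305 F [-0.2 -1.1 -0.5] 
 rows sum: [-0.011  0.022  0.011] turn 0.008 q6 -0.33
```

View pics/s12.png

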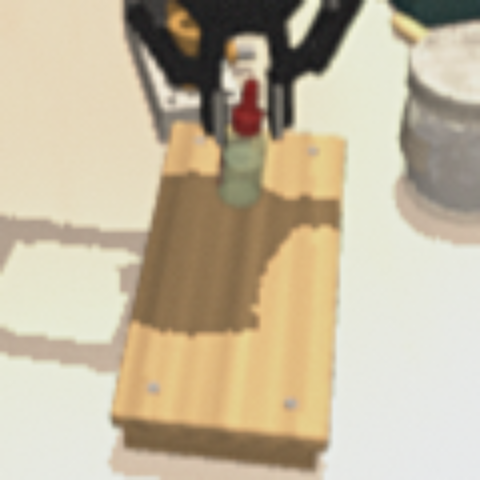

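The red bottle is upright just above the deck, with its foot at about (242,195) in the crop and well inside the edges. I lower the last millimetres until contact, then release.

```bash

python3 -m crank '[[0,0,0.02,0,-1],[0,0,0.015,0,-1]]'
python3 -m crank '[[0,0,0.015,0,-1],[0,0,0,0,-1]]'
```

```text
time_s: 31.05
ee_pos: [0.6259, -0.1793, 0.083]
ee_rot: [2.17, 2.198, 0.043]
contact_force: [-4.5, 1.0, 9.9]
opening: 0.3
time_s: 31.25
ee_pos: [0.6262, -0.1795, 0.0839]
ee_rot: [2.169, 2.197, 0.043]
contact_force: [0.6, -0.5, -0.4]
opening: 0.3
```

```bash

python3 -m crank '[[0,0,0,0,-0.3],[0,0,0,0,-0.1],[0,0,0,0,0.2],[0,0,0,0,0.6],[0,0,0,0,0.8],[0,0,-0.1,0,0.8],[0,0,-0.2,0,0.8],[0,0,-0.3,0,1]]'
python3 -m crank '[[0,0.02,-0.3,0,1],[0,0,-0.2,0,1],[0,0,0,0,1]]'; python3 t.py
python3 - <<'E'
from h import *
im,d,K,T=grab("side");W=world(K,T,d)
mid(W,(.58,-.22),(.68,-.14),.06,.135);mid(W,(.58,-.22),(.68,-.14),.104,.135)
to(.435,-.364,.16)
E
```

```text
time_s: 32.05
ee_pos: [0.6195, -0.1773, 0.1406]
ee_rot: [2.175, 2.203, 0.037]
contact_force: [0.1, -0.8, -0.5]
opening: 0.997
time_s: 32.35
ee_pos: [0.6216, -0.1774, 0.1997]
ee_rot: [2.169, 2.197, 0.043]
contact_force: [0.7, 0.3, 0.5]
opening: 1.002
[ 0.6216 -0.1774  0.1997] toolz [ 0.0582 -0.018  -0.9981] q [-3.1700e-01  1.8860e-01  1.7468e+00  1.1000e-03  1.1453e+00 -3.3040e-01]
n 227 mid [ 0.6239 -0.1833  0.092 ] size [0.0258 0.0189 0.0637] circle 623.9 -179.8 14.0
n 44 mid [ 0.6239 -0.1808  0.1147] size [0.0094 0.0129 0.0208] circle 622.9 -181.1 7.0
t 32.4 pos [ 0.621  -0.1772  0.1981] jaw 0.8 tilt -0.9983 op 0.999 F [ 0.1 -1.3  0.1] 
 rows sum: [-1.838 -1.903  0.308] turn 0.009 q6 -0.33
```

```bash

python3 -m crank '[[-0.25,-0.22,0.02,0,1],[-0.25,-0.24,0.02,0,1],[-0.25,-0.24,0.02,0,1],[-0.25,-0.24,0.02,0,1],[-0.25,-0.24,0.02,0,1],[-0.25,-0.24,0.02,0,1],[-0.2,-0.2,0.02,0,1],[-0.1,-0.15,0.02,0,1]]'>/dev/null; python3 t.py
python3 -m crank '[[0,0,0,0,1],[0,0,0,0,1]]' >/dev/null; python3 t.py
python3 - <<'E'
from h import *
to(.434,-.3635,.04)
*_,W=wrist("w13")
mid(W,(.40,-.4),(.46,-.33),.062,.1);mid(W,(.40,-.4),(.46,-.33),.02,.1)
E
```

```text
[ 0.4383 -0.3603  0.1625] toolz [ 0.045 -0.008 -0.999] q [-0.7473  0.0851  1.9352  0.028   1.083  -0.779 ]
[ 0.4347 -0.3602  0.1587] toolz [ 0.0403 -0.004  -0.9992] q [-0.7514  0.0872  1.9402  0.0278  1.0821 -0.7788]
t 33.4 pos [ 0.4347 -0.3602  0.1587] jaw 0.8 tilt -0.9992 op 1.001 F [-0.1  0.1 -0. ] 
 rows sum: [-0.027 -0.055  1.186] turn 0.009 q6 -0.78
n 576 mid [ 0.4324 -0.3627  0.075 ] size [0.0179 0.0158 0.0251] circle 432.4 -363.8 9.6
n 1234 mid [ 0.4325 -0.3606  0.0543] size [0.0255 0.0201 0.0666] circle 432.5 -363.6 13.4
```

```bash

python3 -m crank '[[-0.03,-0.04,0.1,0,1],[0,-0.02,0.2,0,1],[0,0,0.2,0,1],[0,0,0.2,0,1],[0,0,0.2,0,1],[0,0,0.15,0,1],[0,0,0.1,0,1],[0,0,0,0,1]]'>/dev/null; python3 t.py
python3 -c "from h import *; to(.4328,-.364,.041)"
```

```text
[ 0.4377 -0.3589  0.0354] toolz [ 0.0405 -0.003  -0.9992] q [-0.7465  0.2339  2.0286  0.0337  0.8476 -0.7943]
t 34.25 pos [ 0.4377 -0.3589  0.0354] jaw 1.5 tilt -0.9992 op 0.999 F [-0.1  1.4  0.3] 
 rows sum: [-0.05  -0.048 -0.058] turn 0.017 q6 -0.79
```

```bash

python3 -m crank '[[-0.05,-0.045,-0.05,0,1],[0,0,0,0,0.4],[0,0,0,0,0],[0,0,0,0,-0.2],[0,0,0,0,-0.4],[0,0,0,0,-1],[0,0,0,0,-1],[0,0,0,0,-1]]' 30
python3 -m crank '[[0,0,0,0,-1],[0,0,-0.1,0,-1],[0,0,-0.3,0,-1],[0,0,-0.4,0,-1],[0,0,-0.4,0,-1],[0,0,0,0,-1]]'; python3 t.py
python3 -c "from h import *; to(.604,-.285,.16)"
```

```text
time_s: 35.05
ee_pos: [0.4352, -0.3663, 0.0445]
ee_rot: [2.165, 2.224, 0.041]
contact_force: [0.3, 0.7, -0.1]
opening: 0.299
time_s: 35.65
ee_pos: [0.4283, -0.3639, 0.1683]
ee_rot: [2.169, 2.228, 0.041]
contact_force: [0.9, -1.3, 0.6]
opening: 0.297
[ 0.4283 -0.3639  0.1683] toolz [ 0.0414 -0.0039 -0.9991] q [-0.765   0.0734  1.9363  0.029   1.0995 -0.8046]
t 35.65 pos [ 0.4283 -0.3639  0.1683] jaw 1.5 tilt -0.9991 op 0.297 F [ 0.9 -1.3  0.6] 
 rows sum: [0.742 1.773 0.153] turn 0.017 q6 -0.8
```

```bash

python3 -m crank '[[0.1,0.24,0,0,-1],[0.1,0.26,0,0,-1],[0.1,0.26,0,0,-1],[0.1,0.26,0,0,-1],[0.1,0.26,0,0,-1],[0.1,0.2,0,0,-1],[0.1,0.15,0,0,-1],[0,0,0,0,-1]]'>/dev/null; python3 t.py
python3 -m crank '[[0,0,0,0,-1],[0,0,0,0,-1]]' >/dev/null
python3 -c "from h import *; to(.604,-.285,.092)"
```

```text
[ 0.5941 -0.2873  0.1775] toolz [ 0.0431 -0.0065 -0.999 ] q [-0.496   0.242   1.7239  0.0163  1.1347 -0.5267]
t 36.65 pos [ 0.593  -0.287   0.1767] jaw 1.4 tilt -0.9991 op 0.294 F [ 0.1 -0.6 -1.8] 
 rows sum: [0.023 0.076 0.851] turn 0.016 q6 -0.53
```

```bash

python3 -m crank '[[0.02,0.06,0.12,0,-1],[0,0.03,0.14,0,-1],[0,0.02,0.14,0,-1],[0,0,0.14,0,-1],[0,0,0.14,0,-1],[0,0,0.1,0,-1],[0,0,0,0,-1]]' >/dev/null; python3 t.py
python3 -c "from h import *; to(.604,-.285,.085)"
```

```text
[ 0.6039 -0.2862  0.0893] toolz [ 0.0356 -0.0044 -0.9994] q [-0.4865  0.3408  1.7709  0.0152  0.9964 -0.516 ]
t 37.35 pos [ 0.6039 -0.2862  0.0893] jaw 1.2 tilt -0.9994 op 0.298 F [-0.3  0.1 -0.7] 
 rows sum: [ 0.012 -0.     0.043] turn 0.014 q6 -0.52
```

```bash

python3 -m crank '[[0,0,0.03,0,-1],[0,0,0.015,0,-1],[0,0,0.01,0,-1]]'
python3 -m crank '[[0,0,0.015,0,-1],[0,0,0,0,-1]]'
python3 - <<'E'
from h import *
im,d,K,T=grab("side");W=world(K,T,d)
mid(W,(.56,-.33),(.65,-.26),.05,.095)
E
```

```text
time_s: 37.65
ee_pos: [0.6043, -0.2865, 0.084]
ee_rot: [2.177, 2.224, 0.034]
contact_force: [-1.9, 0.0, 3.9]
opening: 0.297
time_s: 37.85
ee_pos: [0.605, -0.2871, 0.0848]
ee_rot: [2.175, 2.223, 0.034]
contact_force: [0.5, 0.9, -0.4]
opening: 0.296
n 228 mid [ 0.6048 -0.2899  0.0727] size [0.0345 0.022  0.0437] circle 605.6 -291.0 20.0
```

```bash

python3 -m crank '[[0,0,0,0,-0.3],[0,0,0,0,-0.1],[0,0,0,0,0.2],[0,0,0,0,0.6],[0,0,0,0,0.8],[0,0,-0.1,0,0.8],[0,0,-0.2,0,0.8],[0,0,-0.3,0,1]]'
python3 -m crank '[[0,0.02,-0.3,0,1],[0,0,-0.2,0,1],[0,0,0,0,1]]'; python3 t.py
python3 - <<'E'
from h import *
im,d,K,T=grab("side");W=world(K,T,d)
mid(W,(.55,-.33),(.66,-.24),.055,.135);mid(W,(.55,-.33),(.66,-.24),.104,.135);mid(W,(.58,-.22),(.68,-.14),.055,.135)
print("cup");mid(W,(.36,.18),(.5,.32),.012,.05)
to(.428,.252,.16)
cv2.imwrite("pics/s14.png",im)
E
```

```text
time_s: 38.7
ee_pos: [0.6002, -0.2851, 0.142]
ee_rot: [2.181, 2.229, 0.031]
contact_force: [1.5, 0.2, -0.6]
opening: 0.998
time_s: 39.0
ee_pos: [0.6032, -0.2863, 0.2013]
ee_rot: [2.174, 2.222, 0.035]
contact_force: [-0.3, -0.3, -0.3]
opening: 0.999
[ 0.6032 -0.2863  0.2013] toolz [ 0.0391 -0.0065 -0.9992] q [-0.4871  0.2413  1.6794  0.0136  1.1833 -0.5136]
n 297 mid [ 0.6032 -0.2912  0.0903] size [0.0253 0.0199 0.0693] circle 603.4 -288.1 13.5
n 56 mid [ 0.6033 -0.2896  0.1148] size [0.0105 0.011  0.0214] circle 602.9 -290.0 6.2
n 249 mid [ 0.6239 -0.1841  0.09  ] size [0.026  0.0187 0.069 ] circle 624.0 -182.1 13.6
cup
n 120 mid [0.4278 0.2513 0.0216] size [0.0465 0.051  0.0189] circle 426.4 250.8 27.0
t 39.05 pos [ 0.6026 -0.2859  0.1997] jaw 1.2 tilt -0.9993 op 1.0 F [ 0.2  0.3 -0.3] 
 rows sum: [ 5.418 -1.642  0.301] turn 0.014 q6 -0.51
```

View pics/s14.png

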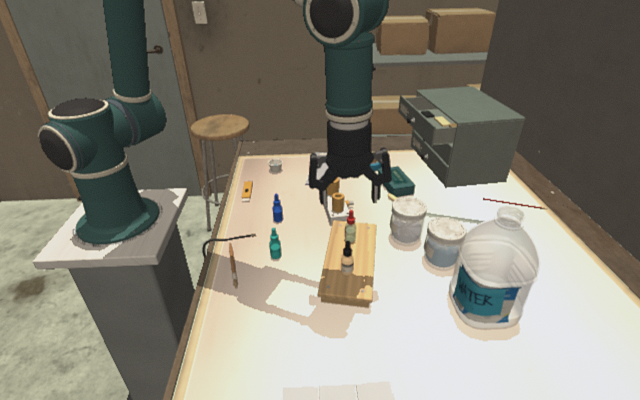

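Both bottles stand on the deck, red at (350,225) and black at (347,258), and the cup is unmoved at (275,166). Now the cup.

```bash

python3 -m crank '[[0.35,-0.05,0,0,1],[0.45,-0.1,0,0,1],[0.45,-0.12,0,0,1],[0.45,-0.14,0,0,1],[0.45,-0.14,0,0,1],[0.45,-0.14,0,0,1],[0.45,-0.14,0,0,1],[0.45,-0.14,0,0,1]]'>/dev/null; python3 t.py
python3 -m crank '[[0.4,-0.14,0.05,0,1],[0.35,-0.14,0.05,0,1],[0.3,-0.12,0.05,0,1],[0.25,-0.1,0.05,0,1],[0.1,-0.05,0.05,0,1],[0,0,0,0,1],[0,0,0,0,1]]'>/dev/null; python3 t.py
python3 -c "from h import *; to(.428,.252,.13)"
```

```text
[0.4905 0.0683 0.1817] toolz [ 0.0242 -0.005  -0.9997] q [ 0.0932 -0.0617  2.0459 -0.008   1.1339  0.0863]
[0.4225 0.2148 0.1442] toolz [ 0.0106 -0.0094 -0.9999] q [ 0.4274 -0.055   2.1132 -0.0147  1.0777  0.4154]
t 40.55 pos [0.4225 0.2148 0.1442] jaw 1.1 tilt -0.9999 op 0.997 F [-0.9 -0.   0.1] 
 rows sum: [0.372 0.061 0.139] turn 0.012 q6 0.42
```

```bash

python3 -m crank '[[0.2,0.03,0.05,0,1],[0.15,0.03,0.05,0,1],[0.03,0,0,0,1],[0,0,0,0,1]]'>/dev/null
python3 - <<'E'
from h import *
to(.428,.252,.021)
*_,W=wrist("w15")
mid(W,(.38,.2),(.48,.31),.022,.05)
E
```

```text
t 40.95 pos [0.4304 0.2501 0.1333] jaw 0.8 tilt -0.9999 op 0.998 F [-0.  -0.6  0.6] 
 rows sum: [ 0.032 -0.036  1.122] turn 0.009 q6 0.48
n 1405 mid [0.4263 0.2516 0.0278] size [0.0479 0.0478 0.0112] circle 426.3 251.6 24.6
```

```bash

python3 -m crank '[[0,-0.03,0.1,0,1],[0,0,0.2,0,1],[0,0,0.2,0,1],[0,0,0.2,0,1],[0,0,0.2,0,1],[0,0,0.15,0,1],[0,0,0,0,1],[0,0,0,0,1]]'>/dev/null
python3 -c "from h import *; to(.427,.251,.021)"
```

```text
t 41.8 pos [0.4275 0.2441 0.0234] jaw 0.6 tilt -0.9998 op 1.0 F [ 0.1  0.5 -0.2] 
 rows sum: [ 0.069 -0.005  0.023] turn 0.007 q6 0.48
```

```bash

python3 -m crank '[[0.065,0,0.02,0,1],[0,0,0,0,0.6],[0,0,0,0,0.4],[0,0,0,0,0.2],[0,0,0,0,0],[0,0,0,0,-0.2],[0,0,0,0,-0.2],[0,0,0,0,-0.2]]' 20
python3 -c "from h import *; to(.427,.251,.021)"
```

```text
time_s: 42.6
ee_pos: [0.4278, 0.2526, 0.0264]
ee_rot: [2.199, 2.221, 0.003]
contact_force: [0.0, 0.0, 0.2]
opening: 0.402
t 42.6 pos [0.4278 0.2526 0.0264] jaw 0.6 tilt -0.9999 op 0.402 F [0.  0.  0.2] 
 rows sum: [-0.015 -0.008  0.054] turn 0.006 q6 0.5
```

The opening is smaller than the rim should allow, so I check.

```bash

python3 - <<'E'
from h import *
im,d,K,T=grab("side"); w,*_=grab("wrist"); 
cv2.imwrite("pics/s16.png",np.vstack([cv2.resize(im[100:220,210:370],(480,360)),cv2.resize(w,(480,300))]))
E
```

```text
(no output)
```

View pics/s16.png

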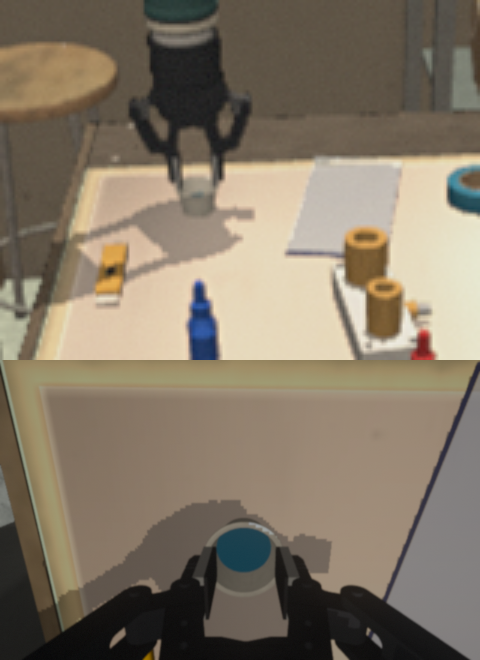

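The cup sits upright between the fingers, at about (197,195) in the side crop and (243,560) in the wrist view. I firm the grip and lift.

```bash

python3 -m crank '[[0,0,0,0,-0.3],[0,0,0,0,-0.5],[0,0,0,0,-0.5],[0,0,0,0,-0.5]]' 20
python3 -m crank '[[0,0,-0.1,0,-0.5],[0,0,-0.2,0,-0.5],[0,0,-0.3,0,-0.5],[0,0,-0.2,0,-0.5],[0,0,0,0,-0.5]]'
python3 - <<'E'
from h import *
x0=status.observe()["ee_pos"]
im,d,K,T,W=wrist("w17")
im,d,K,T=grab("side");S=world(K,T,d);mid(S,(x0[0]-.028,x0[1]-.04),(x0[0]+.028,x0[1]+.04),x0[2]-.04,x0[2]-.012);mid(S,(x0[0]-.05,x0[1]-.06),(x0[0]+.05,x0[1]+.06),.01,.05)
to(.59,.24,.11)
z=np.load("pics/top0.npz")
q=np.array([ray(z["K"],z["T"],170+u/2.6,130+v/2.6,.006)[:2] for u,v in((75,95),(264,125),(247,214),(57,182))]);print(q.round(3).tolist(),q.mean(0))
E
```

```text
time_s: 43.1
ee_pos: [0.4279, 0.2523, 0.0259]
ee_rot: [2.199, 2.22, 0.002]
contact_force: [0.4, 1.2, -0.4]
opening: 0.251
time_s: 43.6
ee_pos: [0.4261, 0.2528, 0.1096]
ee_rot: [2.2, 2.221, -0.001]
contact_force: [0.7, -0.3, -0.4]
opening: 0.252
few 0
n 127 mid [0.4286 0.2508 0.0204] size [0.0446 0.0467 0.0207] circle 430.4 249.6 26.2
t 43.7 pos [0.4245 0.2518 0.1068] jaw 0.6 tilt -0.9999 op 0.247 F [ 0.2 -0.6 -0.3] 
 rows sum: [-0.135  1.654 -0.019] turn 0.006 q6 0.5
[[0.662, 0.34], [0.625, 0.126], [0.523, 0.145], [0.562, 0.356]] [0.59289878 0.24178309]
```

The cup stayed put and still stands, so the pads rode over the rim. I go lower this time.

```bash

python3 -m crank '[[0,0.02,0,0,0.6],[0,0,0,0,1],[0,0,0,0,1],[0,0,0,0,1],[0,0,0,0,1],[0,0,0,0,1]]'>/dev/null
python3 -m crank '[[0,0.02,0.15,0,1],[0.02,0,0.2,0,1],[0.02,0,0.2,0,1],[0.02,0,0.2,0,1],[0.02,0,0.12,0,1],[0,0,0,0,1],[0,0,0,0,1]]'>/dev/null
python3 -c "from h import *; to(.4275,.2515,.011)"
```

```text
t 45.0 pos [0.4268 0.2575 0.0128] jaw 0.5 tilt -0.9999 op 0.999 F [-0.7 -0.9 -0.1] 
 rows sum: [-0.059  0.007  0.019] turn 0.006 q6 0.51
```

```bash

python3 -m crank '[[-0.055,0.007,0.02,0,1],[0,0,0,0,0.7],[0,0,0,0,0.5],[0,0,0,0,0.3],[0,0,0,0,0.2],[0,0,0,0,0.2]]' 20
python3 -m crank '[[0,0,0,0,0.1],[0,0,0,0,0],[0,0,0,0,-0.05],[0,0,0,0,-0.05]]' 20
```

```text
time_s: 45.6
ee_pos: [0.4304, 0.2526, 0.0144]
ee_rot: [2.201, 2.221, -0.008]
contact_force: [0.2, 0.2, -0.3]
opening: 0.6
time_s: 46.0
ee_pos: [0.4305, 0.2527, 0.0149]
ee_rot: [2.201, 2.221, -0.007]
contact_force: [0.1, 0.3, 0.8]
opening: 0.546
```

```bash

python3 -m crank '[[0,0,0,0,-0.3],[0,0,0,0,-0.3],[0,0,0,0,-0.3]]' 25
python3 -m crank '[[0,0,-0.1,0,-0.3],[0,0,-0.2,0,-0.3],[0,0,-0.3,0,-0.3],[0,0,-0.2,0,-0.3],[0,0,0,0,-0.3]]'
python3 - <<'E'
from h import *
x0=status.observe()["ee_pos"]
im,d,K,T=grab("side");S=world(K,T,d);mid(S,(x0[0]-.028,x0[1]-.04),(x0[0]+.028,x0[1]+.04),x0[2]-.025,x0[2]+.02);mid(S,(x0[0]-.05,x0[1]-.06),(x0[0]+.05,x0[1]+.06),.01,.05)
to(.593,.2435,.1)
E
```

```text
time_s: 46.3
ee_pos: [0.4305, 0.2527, 0.0149]
ee_rot: [2.201, 2.221, -0.008]
contact_force: [0.1, 0.0, 1.0]
opening: 0.539
time_s: 46.8
ee_pos: [0.4289, 0.2535, 0.0979]
ee_rot: [2.201, 2.222, -0.011]
contact_force: [-0.6, -1.1, -0.1]
opening: 0.539
n 180 mid [0.4292 0.2521 0.1002] size [0.0547 0.0508 0.0351] circle 429.0 249.4 29.0
few 0
t 46.85 pos [0.4282 0.2531 0.0966] jaw 0.5 tilt -0.9999 op 0.539 F [-0.7  0.3 -0.3] 
 rows sum: [-0.112  1.647 -0.027] turn 0.006 q6 0.5
```

```bash

python3 -m crank '[[-0.02,0.2,0,0,-0.3],[-0.02,0.25,0,0,-0.3],[-0.02,0.25,0,0,-0.3],[-0.02,0.25,0,0,-0.3],[-0.02,0.25,0,0,-0.3],[-0.02,0.2,0,0,-0.3],[0,0.1,0,0,-0.3],[0,0,0,0,-0.3]]'>/dev/null
python3 -m crank '[[0,0,0,0,-0.3],[0,0,0,0,-0.3]]' >/dev/null;python3 t.py
python3 -c "from h import *; to(.593,.2435,.03)"
```

```text
[0.5733 0.239  0.0826] toolz [-0.0161 -0.0224 -0.9996] q [ 0.3635  0.3021  1.8365 -0.0178  1.0261  0.3623]
t 47.85 pos [0.5733 0.239  0.0826] jaw 0.6 tilt -0.9996 op 0.54 F [-0.1  0.2 -0.7] 
 rows sum: [0.055 0.206 0.521] turn 0.007 q6 0.36
```

```bash

python3 -m crank '[[0.03,0.1,0.08,0,-0.3],[0.03,0.08,0.1,0,-0.3],[0,0.02,0.1,0,-0.3],[0,0,0.1,0,-0.3],[0,0,0.08,0,-0.3],[0,0,0,0,-0.3]]'>/dev/null
python3 -c "from h import *; to(.593,.2435,.021)"
```

```text
t 48.45 pos [0.5912 0.2451 0.031 ] jaw 0.7 tilt -0.9996 op 0.543 F [-0.4  0.1 -0.6] 
 rows sum: [-0.014  0.02   0.1  ] turn 0.008 q6 0.36
```

```bash

python3 -m crank '[[0,0,0.04,0,-0.3],[0,0,0.03,0,-0.3],[0,0,0.02,0,-0.3]]'
python3 -m crank '[[0,0,0.015,0,-0.3],[0,0,0,0,-0.3]]'
```

```text
time_s: 48.75
ee_pos: [0.5909, 0.2448, 0.0214]
ee_rot: [2.205, 2.233, -0.046]
contact_force: [0.9, -0.3, 0.0]
opening: 0.543
time_s: 48.95
ee_pos: [0.5913, 0.2449, 0.0219]
ee_rot: [2.205, 2.232, -0.045]
contact_force: [-0.5, 0.2, -0.3]
opening: 0.535
```

```bash

python3 -m crank '[[0,0,0.02,0,-0.3]]'
python3 -m crank '[[0,0,0,0,0],[0,0,0,0,0.2],[0,0,0,0,0.5],[0,0,0,0,0.9],[0,0,0,0,1],[0,0,0,0,1],[0,0,-0.1,0,1],[0,0,-0.2,0,1]]'
python3 -m crank '[[0,0,-0.3,0,1],[0,0,-0.4,0,1],[0,0,-0.4,0,1],[0,0,-0.3,0,1],[0,0,-0.3,0,1],[0.3,-0.3,-0.2,0,1],[0.3,-0.3,0,0,1],[0,0,0,0,1]]'
python3 - <<'E'
from h import *
ims=[]
for n in("top","side"):
    im,d,K,T=grab(n);W=world(K,T,d);print(n)
    for nm,lo,hi,a,b in(("cup",(.54,.19),(.65,.3),.014,.06),("red",(.58,-.22),(.68,-.14),.055,.135),("black",(.55,-.33),(.66,-.24),.055,.135),("small",(.57,-.08),(.66,.0),.065,.1),("large",(.57,.01),(.64,.09),.065,.1)):
        print(nm,end=" ");mid(W,lo,hi,a,b)
    ims.append(cv2.resize(im[120:300,150:470] if n=="top" else im[130:310,210:530],(533,300)))
cv2.imwrite("pics/end.png",np.vstack(ims))
E
```

```text
time_s: 49.05
ee_pos: [0.5919, 0.2451, 0.021]
ee_rot: [2.205, 2.232, -0.043]
contact_force: [-4.4, -1.1, 13.7]
opening: 0.542
time_s: 49.85
ee_pos: [0.5898, 0.2447, 0.0484]
ee_rot: [2.206, 2.234, -0.052]
contact_force: [-0.3, 0.3, 0.0]
opening: 1.0
time_s: 50.65
ee_pos: [0.5342, 0.3104, 0.256]
ee_rot: [2.209, 2.228, -0.036]
contact_force: [0.1, -0.1, -0.5]
opening: 0.996
top
cup n 231 mid [0.5933 0.2414 0.0277] size [0.0467 0.0478 0.025 ] circle 594.1 241.8 24.8
red n 109 mid [ 0.6221 -0.1789  0.0918] size [0.0244 0.0256 0.0717] circle 623.1 -179.4 13.7
black n 119 mid [ 0.6022 -0.2856  0.0923] size [0.0237 0.0232 0.0709] circle 602.3 -285.9 13.2
small n 84 mid [ 0.6071 -0.0382  0.0719] size [0.0303 0.0304 0.0128] circle 608.0 -38.3 16.2
large n 148 mid [0.5997 0.0494 0.0725] size [0.0413 0.0396 0.014 ] circle 599.3 50.3 21.2
side
cup n 136 mid [0.5936 0.2408 0.026 ] size [0.046  0.0505 0.0231] circle 592.5 240.6 26.5
red n 246 mid [ 0.624  -0.1842  0.0904] size [0.026  0.0171 0.0684] circle 623.9 -181.9 13.2
black n 301 mid [ 0.6034 -0.2914  0.0895] size [0.0255 0.0188 0.0676] circle 603.7 -288.9 13.9
small n 84 mid [ 0.6076 -0.0384  0.0704] size [0.0291 0.035  0.0102] circle 610.8 -38.0 18.1
large n 109 mid [0.6002 0.0501 0.0703] size [0.0402 0.0413 0.0103] circle 599.0 51.5 23.8
```

View pics/end.png

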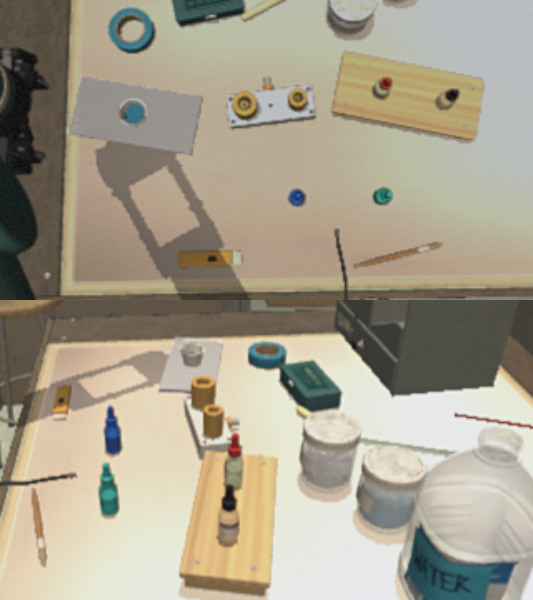

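The final views agree:
- The sleeves are home on their own spigots at (245,104) and (298,98).
- Red and black stand on the deck at (383,87) and (450,97).
- The cup stands mid-pane at (132,112).

Handing in.

```bash
python3 -c "from bench import job; print(job.close_job())"
```

```text
the job is handed in; nothing more can be done
None
```

The job is done and handed in at about 51 s of robot time. I placed things in the order asked:

1. **Sleeves:** the small and then the large sleeve went onto their own spigots. Both were pressed to contact, at about 12 N and 19 N. Both tops measure about 76 to 78 mm, against 75 mm expected when fully home.
2. **Bottles:** the red and one black dropper stand upright on the step's deck, well inside its edges.
3. **Cup:** one mixing cup stands upright in the middle of the glass pane.

I saw no second black dropper and no second cup. I left the blue and turquoise bottles alone.

The last top and side pictures agree to about 6 mm on the bottles and within 2 mm on everything else. The robot was clear of everything. The tape, jar, brush and scraper looked unmoved in the pictures, but I did not measure them.

**What went wrong on the way:**
- **Large sleeve:** the first grasp was too high and pinched the sleeve's wall. It moved a few millimetres but stayed standing.
- **Cup:** the first grasp was too high and rode over the rim. The cup stayed where it was.
- **Both:** lower second grasps worked.
- **Tool tilt:** the tool slowly tilted by up to about 8°. I corrected it at the reach limit, and it was about 3° or less at the later placements.
- **Cameras:** the wrist camera read about 3 mm more in y than the top and side cameras. I compared positions within one camera for the fits.

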